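# Scoop ice from the folding-cover bin into the dish on the drinks tray

## Robot

A 6-joint arm with a two-finger parallel gripper is mounted at the origin on a cart in front of the work surface, level with it; the furniture and walls round the work are solid. World frame = base frame: x ahead of the robot, y to its left, z up, the work surface at z = 0. Lengths are in m, angles in rad, forces in N, time in s.
With the tool pointing down it reaches from about 0.4 to 0.825 m from the base axis. Payload 7 kg.
Tool frame: the origin (TCP) lies midway between the tips of the shut fingers; the grasp point (between the pads) lies grip_depth behind it (grip_depth is the distance from the TCP to the grasp point, in m); z points along the fingers, y is the line along which they close (so a half turn about z gives the same grasp; the last joint's range is limited). The gripper opens to 88 mm and grips with 3 to 60 N. Pads are 19 mm wide; open, the fingers measure 130 mm over their backs; the gripper's body (78 mm by 193 mm) begins 47 mm behind the grasp point.
Start: joints at [1.408, 0.359, 0.012, 0, -1.224, -0.288], TCP at [0.294, 0.608, 0.227] pointing down, gripper open.
Joint ranges: [-3.07, 3.07], [-1.43, 2.12], [-1.02, 1.25], [-3.03, 1.67], [-3.05, -0], [-3.03, 3.03]. Speed limits (rad/s): [2.39, 2.39, 3.01, 3.14, 3.14, 3.14].

## Interface

Orientations are given as a rotation vector (axis times angle).
In Python, from station import get_state, capture, camera_info, finish_job, grip_depth gives the robot as it stands. The module is installed in compiled form; this text tells all that it offers.
- The arm moves only by the tool step_arm, never from a script. Its argument "increments" is a list that holds one entry, the list of rows, each a list of 7 numbers: the shift along the tool's x, y, z in m, then the turn, a rotation vector about the tool's x, y, z in rad, then the opening, from -1 (shut) to 1 (fully open). A call has 1 to 5 rows; each row shifts and turns the commanded pose from where the row before left it, along the tool's axes as they then stand; what a row does not reach is not made up. A row lasts 1/10 s, in which the tool goes at most 50 mm and 8.59 degrees, less where a joint would pass 70% of its speed; a pose out of reach is approached as far as the arm can. A call with a gripper value outside its range is refused whole. The fingers move at their own pace and stop on an object; "force" is the grip in N (left out, the last holds). Time passes only in rows, so rows that do not move let the fingers close. It gives the time, the measured TCP pose, the force, the opening and the grip force at its end, in the units of the state.
- get_state(): the state, without advancing time (a new reading comes with each control period).
- capture(name): name is "side" or "top" or "wrist"; returns (picture, depth): 480x640x3 uint8, blue, green, red; 480x640 float32, m along the optical axis (not along the pixel's ray), 0 where there is no reading.
- camera_info(name): a dict with "mtx" (3x3 intrinsics, pixels), "T" (4x4, takes a point from camera to world coordinates); the wrist camera has in their place "tool_from_camera" (4x4, takes a point from camera to tool coordinates, whose origin is the TCP and whose axes are the flange's). Camera axes: x right, y down, z forward; pixel columns grow to the right and rows downward; lengths in m; the calibration is good to about 2 mm. The wrist camera is an equidistant fisheye: a pixel r from the principal point sees the ray r / f radians off the axis. A picture is of the moment at which its call begins: read the wrist's pose just before it. camera_info takes no time and is no camera call.
- finish_job(): hands the job in; it is judged then, once.
The state is a dict: "t": time; "joint_positions": joint angles; "qvel": joint speeds; "effort": joint torques, N m; "eef_pos": TCP position; "tcp_rot": TCP orientation; "ft_force": force on the tool from outside, world axes, zero at the start; "wrist_torque": the same for the moment, N m; "width": opening from 0.0 (shut) to 1.0 (fully open); "gripper_force": force on a finger pad.
Only numpy, scipy, OpenCV 4.12 (cv2) and the standard library are available. Lean on these libraries where they do the work, as an engineer would, in place of code of your own. Each camera call takes 0.05 s, during which the arm holds its last target. There are 200 camera calls.

## Task

Breakfast is about to start: fold the cover of the ice bin fully back by its knob and leave it open, then use the scoop to bring at least three ice cubes from the bin into the steel dish on the drinks tray. Never touch the ice with the fingers and spill none: every cube ends in the dish or in the bin. Finish with the scoop standing level on its plate again, empty, and leave the dish, the plate, the mug and the milk jug where they stand.

Things in the scene. Friction and masses are not known exactly. Their poses are not given: they have to be found in the camera images.
- ice_bin: fixed steel ice bin, 274 (x) x 134 (y) x 78 mm; origin: centre of its underside; x runs from the robot's side to the cover's hinge, z up. Inside: x -125..125, y -55..55, floor at z = 12, rim at z = 78 mm; the cover's side tracks on the rim reach z = 94 mm at y = +-61..67. Two layers of ice lie in the far part (x > -9 mm, up to z = 77).
- cover_rear (a joint): angle (rad) of the cover's rear panel: 0 closed and flat, grows as it folds up, stop at 1.48; fully back is above 1.2. Clear cover of two hinged panels, each 131 mm long, 116 wide, 4 thick; lifted at the fold to angle a it forms a roof, the near edge sliding back in the tracks to 262*cos(a) mm from the hinge. Friction holds it wherever it is left; about 3 N at the knob moves it.
- cover_hinge (a point): middle of the cover's far hinge line, fixed to the bin at (131, 0, 80) mm in its frame; the hinge axis is the bin's y.
- cover_knob (a point): centre of the black round knob, 28 mm diameter, 24 tall, on the front panel 24 mm from the fold on the robot's side, its centre 28 mm above the panel's top; it turns with the panel. At cover angle a it lies, from the hinge in the bin's frame, at x = -(155*cos(a) + 32*sin(a)) mm, z = 107*sin(a) + 32*cos(a) mm; at the stop about x = -46, z = 109.
- scoop: aluminium ice scoop, 160 g; origin: centre of its flat bottom, x towards the open lip, z up. Bowl x -50..58 mm, 96 wide outside, 91 inside; flat bottom 90 wide, 3 thick, thin lip; sides 48 high at the back, sloping down to nothing 28 mm short of the lip; closed back wall. The handle rises backwards from the back wall at 65 degrees to the horizontal, up to (-98, 0, 137) mm. Stands on its plate.
- scoop_grip (a point): where to grip the handle: centre line of the black rubber sleeve (82 mm long, 17 mm wide across y, 22 mm deep), at (-82, 0, 103) mm in the scoop's frame; close the fingers along the scoop's y. Axes as the scoop's.
- scoop_lip (a point): middle of the scoop's lip edge, at (58, 0, 0) mm in its frame.
- scoop_plate: white round dinner plate, 260 mm across, 25 mm high at the rim, flat middle about 150 mm across whose top is 8 mm above the plate's origin (centre of its underside). The scoop's place.
- ice_dish: round open steel dish, 182 mm across, 41 mm high, floor 3 mm thick, a finger notch in the rim; stands on the drinks tray (4 mm thick) in front of the glasses. Origin at the centre of its underside.
- dish_middle (a point): point inside the steel dish, on its axis, 20 mm above its underside.
- ice_1: clear ice cube, 32 mm across with edges rounded to about 7 mm, 30 g, slippery (friction about 0.15); origin at its centre. Starts on the bin's floor.
- ice_2: clear ice cube, 32 mm across with edges rounded to about 7 mm, 30 g, slippery (friction about 0.15); origin at its centre. Starts on the bin's floor.
- ice_3: clear ice cube, 32 mm across with edges rounded to about 7 mm, 30 g, slippery (friction about 0.15); origin at its centre. Starts on the bin's floor.
- ice_4: clear ice cube, 32 mm across with edges rounded to about 7 mm, 30 g, slippery (friction about 0.15); origin at its centre. Starts on the bin's floor.
- ice_5: clear ice cube, 32 mm across with edges rounded to about 7 mm, 30 g, slippery (friction about 0.15); origin at its centre. Starts on the bin's floor.
- ice_6: clear ice cube, 32 mm across with edges rounded to about 7 mm, 30 g, slippery (friction about 0.15); origin at its centre. Starts on the bin's floor.
- ice_7: clear ice cube, 32 mm across with edges rounded to about 7 mm, 30 g, slippery (friction about 0.15); origin at its centre. Starts on top of the others.
- ice_8: clear ice cube, 32 mm across with edges rounded to about 7 mm, 30 g, slippery (friction about 0.15); origin at its centre. Starts on top of the others.
- mug: white porcelain mug, 94 x 119 x 58 mm, bystander on the worktop; origin at the centre of its underside.
- creamer: small steel milk jug, 58 x 85 x 68 mm, bystander on the worktop; origin at the centre of its underside.
Not all that is in view belongs to the job. What is shaped like the ice_dish but red is not meant.

How it is judged:
By the outcome, as a careful person would: the job done as asked, in the order asked, and still so for the second after the job is handed in, with the robot touching nothing.
It also fails if it takes over 72 s, if anything falls off the work surface, if the arm or the gripper's body presses on something with over 40 N, if the wrist force passes 120 N, or if a joint passes its speed limit or range.

## Working session

There is one attempt and no reset: what is moved stays moved. The work goes in short steps, Python scripts to look and compute and a tool call to move; the robot and the scene stay as the last step left them, time stands still between calls to the robot, and variables do not carry over. Pictures are saved under pics/ and viewed, at most 10 in all, crops included, and the job is handed in when it is done.

Besides the shell and the picture viewer there is one more tool, called after "Call:" as name([rows], argument=value, ...), one row to a line, values as JSON. step_arm: Moves the arm, as the interface text tells. Its arguments: {"type":"object","properties":{"increments":{"type":"array"},"force":{"type":"number"}},"required":["increments"]}

```bash
mkdir -p pics; cat > h.py <<'E'
import numpy as np,cv2
from scipy.spatial.transform import Rotation as R
from station import *
def cloud(n):
    im,d=capture(n);i=camera_info(n);K=i["mtx"];T=np.array(i["T"])
    v,u=np.mgrid[0:480,0:640]
    p=np.stack([(u-K[0][2])/K[0][0]*d,(v-K[1][2])/K[1][1]*d,d],-1)
    w=p@T[:3,:3].T+T[:3,3]; w[d==0]=np.nan
    return im,w
E
python3 - <<'E'
from h import *
for n in("top","side"):
    im,w=cloud(n);cv2.imwrite(f"pics/{n}0.png",im);np.savez(f"{n}0.npz",im=im,w=w)
    print(n,np.array(camera_info(n)["T"]).round(3).tolist(),camera_info(n)["mtx"])
print(get_state(),grip_depth)
E
```

```text
top [[0.015, -0.971, 0.237, 0.269], [-1.0, -0.017, -0.004, 0.143], [0.007, -0.236, -0.972, 1.355], [0.0, 0.0, 0.0, 1.0]] [[439.53552902   0.         319.85569222]
 [  0.         439.53552902 238.0016468 ]
 [  0.           0.           1.        ]]
side [[-0.985, 0.115, -0.128, 0.728], [0.171, 0.701, -0.692, 1.093], [0.01, -0.704, -0.71, 1.08], [0.0, 0.0, 0.0, 1.0]] [[457.61999139   0.         314.57423984]
 [  0.         457.61999139 237.78189183]
 [  0.           0.           1.        ]]
{'t': 0.1, 'joint_positions': array([ 1.40810655e+00,  3.59314575e-01,  1.11383189e-02, -3.32741348e-04,
       -1.22409374e+00, -2.88096227e-01]), 'qvel': array([ 0.00022441, -0.00187405,  0.00265204,  0.00037559,  0.00108991,
        0.00034439]), 'effort': array([-1.98305199e-03, -5.84161627e+01,  2.93750256e+01,  7.01553494e+00,
        1.01956030e-02, -4.92726917e-05]), 'eef_pos': array([0.29390594, 0.60715829, 0.22570716]), 'tcp_rot': array([ 3.06063785e+00, -7.01953083e-01, -3.45256013e-04]), 'ft_force': array([ 0.73627505,  0.54701139, -0.48855802]), 'wrist_torque': array([ 0.00366801,  0.00419664, -0.00728769]), 'gripper_force': 0.0, 'width': 0.9951538633084334} 0.0188
```

View pics/top0.png

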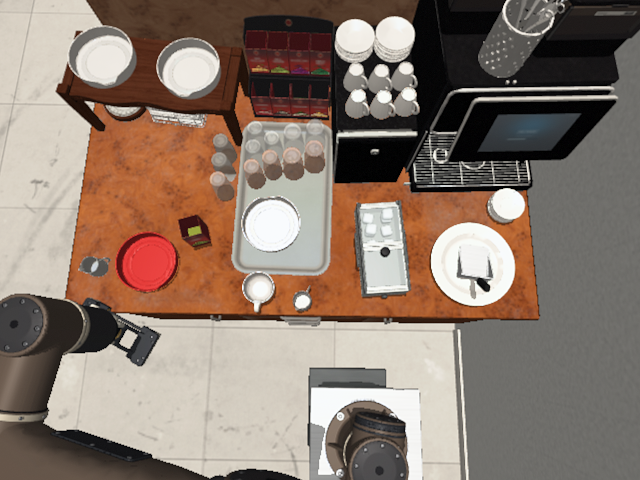

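View pics/side0.png

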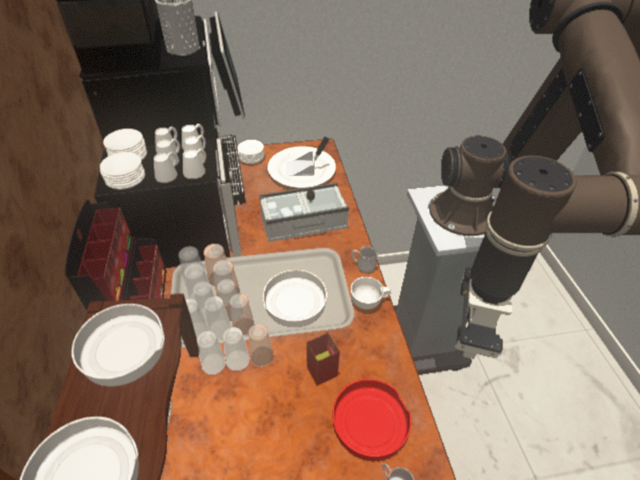

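The top view shows the bin at (381,248) with its knob at (385,252). The scoop is on the white plate at (475,262), with its black sleeve at (483,284). The jug is at (302,300) and the mug at (258,290).

Dish candidates in the top view are steel on the tray (271,224), red on the worktop (147,262), and two on the wooden shelf (103,57) and (189,67). The tray one fits: it is steel, on the drinks tray, in front of the glasses.

```bash
python3 - <<'E'
from h import *
for n,boxes in(("top",dict(bin=(345,195,415,305),plate=(425,218,522,310),dish=(240,192,303,256),mug=(240,268,278,316),jug=(290,285,315,315),tray=(230,120,335,278))),):
    z=np.load(n+"0.npz");im,w=z["im"],z["w"]
    for k,(a,b,c,d) in boxes.items():
        p=w[b:d,a:c];q=p[p[...,2]>0.012];q=q[np.isfinite(q).all(1)]
        print(k,q.min(0).round(3),q.max(0).round(3),cv2.minAreaRect((q[:,:2]*1000).astype(np.float32)))
    # knob, sleeve dark pixels
    for k,(a,b,c,d) in dict(knob=(370,235,400,268),sleeve=(465,270,500,300)).items():
        g=im[b:d,a:c].max(-1)<60; q=w[b:d,a:c][g];q=q[np.isfinite(q).all(1)]
        v,u=np.nonzero(g)
        print(k,len(q),np.median(q,0).round(3),q.min(0).round(3),q.max(0).round(3),u.mean()+a,v.mean()+b)
    # bin rim (z .074...0.1) 
    p=w[195:305,345:415];q=p[(p[...,2]>0.06)&(p[...,2]<0.1)]
    r=cv2.minAreaRect((q[:,:2]*1000).astype(np.float32));print("rim",r)
    # scoop points
    p=w[218:310,425:522];q=p[(p[...,2]>0.04)];print("scoop",cv2.minAreaRect((q[:,:2]*1000).astype(np.float32)))
    p=w[192:256,240:303];q=p[p[...,2]>0.035];print("dishrim",cv2.minEnclosingCircle((q[:,:2]*1000).astype(np.float32)))
    p=w[218:310,425:522];q=p[(p[...,2]>0.016)&(p[...,2]<0.03)];print("plate",cv2.minEnclosingCircle((q[:,:2]*1000).astype(np.float32)))
im=np.load("top0.npz")["im"]
a=cv2.resize(im[190:315,340:530],None,fx=4,fy=4,interpolation=cv2.INTER_CUBIC)
cv2.imwrite("pics/c1.png",a)
E
```

```text
bin [ 0.41  -0.128  0.013] [0.7   0.034 0.13 ] ((552.0418090820312, -46.943878173828125), (284.84521484375, 157.33334350585938), 5.070501804351807)
plate [ 0.393 -0.466  0.012] [ 0.669 -0.203  0.152] ((532.25, -332.8226318359375), (258.5237121582031, 279.52655029296875), 88.17302703857422)
dish [0.544 0.203 0.012] [0.744 0.396 0.052] ((644.2901611328125, 299.14361572265625), (200.98512268066406, 191.7784881591797), 0.6730117797851562)
mug [0.36  0.268 0.012] [0.498 0.382 0.064] ((428.9123840332031, 323.4904479980469), (136.92869567871094, 113.99432373046875), 1.1452016830444336)
jug [0.367 0.162 0.014] [0.438 0.219 0.073] ((398.5009460449219, 185.65664672851562), (56.491756439208984, 66.23286437988281), 25.933536529541016)
tray [0.462 0.096 0.012] [0.991 0.436 0.231] ((729.697021484375, 260.8822021484375), (528.57763671875, 336.1407775878906), 3.496029853820801)
knob 43 [ 0.534 -0.049  0.123] [ 0.52  -0.061  0.118] [ 0.543 -0.037  0.13 ] 385.0 251.37209302325581
sleeve 99 [ 0.442 -0.322  0.127] [ 0.423 -0.372  0.013] [ 0.471 -0.317  0.152] 482.95959595959596 284.020202020202
rim ((556.94140625, -45.931396484375), (274.90533447265625, 150.484619140625), 5.070502281188965)
scoop ((546.2300415039062, -384.52203369140625), (99.4141616821289, 275.942138671875), 47.84480285644531)
dishrim ((634.832763671875, 293.0464172363281), 91.57734680175781)
plate ((543.655517578125, -355.0540466308594), 161.608154296875)
```

View pics/c1.png

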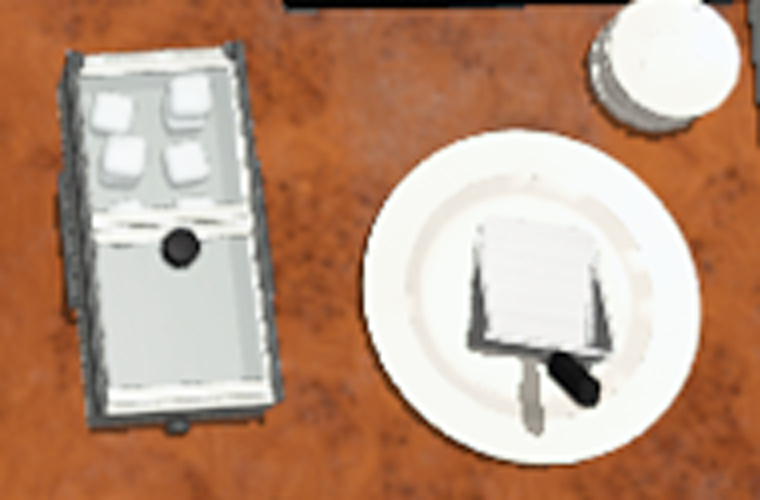

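The crop shows the knob at (180,247) on the bin cover. The scoop's lip points away from the robot, and its sleeve is at (575,378). Next I fit yaws and plan the first move.

```bash
cat >> h.py <<'E'
D=np.diag([-1.,1,-1])
def tool(psi,phi,extra=None):  # heading, pitch (lip-down +), deg
    return R.from_euler("ZY",[psi,phi],degrees=True)*R.from_matrix(D)
def fmt(rows): 
    return "\n".join("CALL "+str(rows[i:i+5]).replace(" ","") for i in range(0,len(rows),5))
def rowsto(p,r,p1,r1,g,n=None):
    """rows from pose (p,r) to (p1,r1), all TCP"""
    rv=(r.inv()*r1).as_rotvec(); d=p1-p
    n=n or int(max(np.ceil(np.linalg.norm(d)/.045),np.ceil(np.degrees(np.linalg.norm(rv))/8.2),1))
    out=[]
    for k in range(n):
        rk=r*R.from_rotvec(rv*k/n)
        out.append([float(x) for x in np.r_[rk.inv().apply(d/n).round(4),(rv/n).round(4),g]])
    return out
def path(way,g,start=None):
    """way: list of (grasp point, R[, n])"""
    s=get_state(); p,r=(s["eef_pos"],R.from_rotvec(s["tcp_rot"])) if start is None else start
    out=[]
    for w in way:
        p1=np.array(w[0])+w[1].apply([0,0,grip_depth]); out+=rowsto(p,r,p1,w[1],g,w[2] if len(w)>2 else None); p,r=p1,w[1]
    print(fmt(out)); return out
def log():
    s=get_state()
    with open("log.txt","a") as f: f.write(" ".join(map(str,np.r_[s["joint_positions"],s["eef_pos"],s["tcp_rot"]]))+"\n")
    print("t",round(s["t"],2),"tcp",s["eef_pos"].round(4),"rot",R.from_rotvec(s["tcp_rot"]).as_matrix().round(3).tolist(),"q",s["joint_positions"].round(3),"F",s["ft_force"].round(1),"w",round(s["width"],3))
E
python3 - <<'E'
from h import *
z=np.load("top0.npz");w=z["w"];im=z["im"]
p=w[190:305,345:415].reshape(-1,3)
q=p[(p[:,2]>.086)&(p[:,2]<.1)]   # tracks
c=q[:,:2]-[.557,-.046]
for psi in(5,):
    for it in range(3):
        t=np.radians(psi);ex=np.array([np.cos(t),np.sin(t)]);ey=np.array([-ex[1],ex[0]])
        u,v=c@ex,c@ey
        L=[]
        for sg in(1,-1):
            m=(sg*v>50)&(abs(u)<125)
            f=np.polyfit(u[m],v[m],1);L.append(f)
        psi+=np.degrees(np.mean([f[0] for f in L]));print(psi,L,m.sum())
print("u range",np.percentile(u,[1,99]))
p=w[225:305,440:510].reshape(-1,3);c=im[225:305,440:510].reshape(-1,3)
for lo,hi in((.07,.09),(.09,.11),(.11,.13),(.13,.16),(.045,.062),(.03,.045)):
    q=p[(p[:,2]>lo)&(p[:,2]<hi)];print(lo,hi,len(q),q.mean(0).round(4) if len(q) else "",q.min(0).round(3),q.max(0).round(3))
log()
path([((.46,.2,.30),tool(-60,0)),((.534,-.048,.21),tool(5-180+180,0))],1)
E
```

```text
Traceback (most recent call last):
TypeError: expected non-empty vector for x
```

```bash
python3 - <<'E'
from h import *
z=np.load("top0.npz");w=z["w"];im=z["im"]
p=w[190:310,340:420].reshape(-1,3);p=p[np.isfinite(p).all(1)]
t=np.radians(5.07);ex=np.array([np.cos(t),np.sin(t)]);ey=np.array([-ex[1],ex[0]])
q=p[(p[:,2]>.07)&(p[:,2]<.105)];c=q[:,:2]-[.557,-.046];u,v=c@ex,c@ey
print("u",np.percentile(u,[0,1,99,100]).round(4),"v",np.percentile(v,[0,1,99,100]).round(4))
for a in range(-140,140,40):
    m=(u>a/1e3)&(u<(a+40)/1e3);print(a,m.sum(),v[m].min().round(4),v[m].max().round(4),q[m,2].max().round(3))
p=w[225:305,440:510].reshape(-1,3)
for lo,hi in((.07,.09),(.09,.11),(.11,.13),(.13,.16),(.045,.062),(.03,.045)):
    q=p[(p[:,2]>lo)&(p[:,2]<hi)];print(lo,hi,len(q),(q.mean(0).round(4),q.min(0).round(3),q.max(0).round(3)) if len(q) else "")
log()
path([((.45,.2,.30),tool(80,0)),((.534,-.048,.21),tool(5,0))],1)
E
```

```text
u [-0.1375 -0.1352  0.1322  0.1374] v [-0.0683 -0.0659  0.0665  0.0676]
-140 621 -0.0675 0.0676 0.099
-100 629 -0.0672 0.0674 0.098
-60 592 -0.0675 0.067 0.102
-20 556 -0.0675 0.067 0.098
20 591 -0.0683 0.0669 0.101
60 585 -0.0678 0.0666 0.1
100 509 -0.0681 0.066 0.099
0.07 0.09 15 (array([ 0.4614, -0.3239,  0.0819]), array([ 0.453, -0.334,  0.071]), array([ 0.467, -0.32 ,  0.089]))
0.09 0.11 28 (array([ 0.4529, -0.3228,  0.1005]), array([ 0.44 , -0.333,  0.091]), array([ 0.462, -0.319,  0.109]))
0.11 0.13 24 (array([ 0.4429, -0.3217,  0.1206]), array([ 0.429, -0.332,  0.111]), array([ 0.454, -0.317,  0.13 ]))
0.13 0.16 57 (array([ 0.4308, -0.3231,  0.1422]), array([ 0.419, -0.332,  0.13 ]), array([ 0.445, -0.317,  0.152]))
0.045 0.062 93 (array([ 0.4802, -0.3307,  0.0542]), array([ 0.464, -0.382,  0.045]), array([ 0.513, -0.285,  0.062]))
0.03 0.045 83 (array([ 0.4937, -0.3286,  0.036 ]), array([ 0.396, -0.44 ,  0.03 ]), array([ 0.64 , -0.227,  0.045]))
t 0.1 tcp [0.2939 0.6072 0.2257] rot [[0.9, -0.436, -0.001], [-0.436, -0.9, -0.001], [0.0, 0.002, -1.0]] q [ 1.408  0.359  0.011 -0
[... 292 characters left out ...]
.1294,1.0]]
CALL [[0.0434,0.0046,-0.0055,0.0001,-0.0001,0.1294,1.0],[0.0436,-0.001,-0.0055,0.0001,-0.0001,0.1294,1.0],[0.0431,-0.0066,-0.0055,0.0001,-0.0001,0.1294,1.0],[0.0419,-0.0121,-0.0055,0.0001,-0.0001,0.1294,1.0],[0.04,-0.0174,-0.0055,0.0001,-0.0001,0.1294,1.0]]
CALL [[0.023,-0.0126,0.009,0.0,0.0,0.1309,1.0],[0.0211,-0.0155,0.009,0.0,0.0,0.1309,1.0],[0.0189,-0.0181,0.009,0.0,0.0,0.1309,1.0],[0.0164,-0.0204,0.009,0.0,0.0,0.1309,1.0],[0.0136,-0.0224,0.009,0.0,0.0,0.1309,1.0]]
CALL [[0.0106,-0.024,0.009,0.0,0.0,0.1309,1.0],[0.0073,-0.0251,0.009,0.0,0.0,0.1309,1.0],[0.004,-0.0259,0.009,0.0,0.0,0.1309,1.0],[0.0006,-0.0262,0.009,0.0,0.0,0.1309,1.0],[-0.0028,-0.026,0.009,0.0,0.0,0.1309,1.0]]
```

Call:
step_arm([
  [[0.032, 0.03, -0.006, 0, 0, 0.13, 1], [0.035, 0.025, -0.006, 0, 0, 0.13, 1], [0.038, 0.021, -0.006, 0, 0, 0.13, 1], [0.041, 0.016, -0.006, 0, 0, 0.13, 1], [0.042, 0.01, -0.006, 0, 0, 0.13, 1]],
])

```text
t: 0.6
eef_pos: [0.3715, 0.4023, 0.2565]
tcp_rot: [2.673, -1.65, 0.0]
ft_force: [0.6, 0.9, 0.4]
width: 0.999
gripper_force: 0.0
```

Call:
step_arm([
  [[0.043, 0.005, -0.006, 0, 0, 0.13, 1], [0.044, -0.001, -0.006, 0, 0, 0.13, 1], [0.043, -0.007, -0.006, 0, 0, 0.13, 1], [0.042, -0.012, -0.006, 0, 0, 0.13, 1], [0.04, -0.017, -0.006, 0, 0, 0.13, 1]],
])

```text
t: 1.1
eef_pos: [0.4482, 0.1984, 0.2868]
tcp_rot: [-2.007, 2.417, 0.0]
ft_force: [1.9, -0.3, 0.5]
width: 1.0
gripper_force: 0.0
```

Call:
step_arm([
  [[0.023, -0.013, 0.009, 0, 0, 0.131, 1], [0.021, -0.016, 0.009, 0, 0, 0.131, 1], [0.019, -0.018, 0.009, 0, 0, 0.131, 1], [0.016, -0.02, 0.009, 0, 0, 0.131, 1], [0.014, -0.022, 0.009, 0, 0, 0.131, 1]],
])

```text
t: 1.6
eef_pos: [0.4895, 0.0751, 0.241]
tcp_rot: [1.122, -2.934, -0.0]
ft_force: [0.9, 0.3, -0.8]
width: 0.997
gripper_force: 0.0
```

Call:
step_arm([
  [[0.011, -0.024, 0.009, 0, 0, 0.131, 1], [0.007, -0.025, 0.009, 0, 0, 0.131, 1], [0.004, -0.026, 0.009, 0, 0, 0.131, 1], [0.001, -0.026, 0.009, 0, 0, 0.131, 1], [-0.003, -0.026, 0.009, 0, 0, 0.131, 1]],
])

```text
t: 2.1
eef_pos: [0.5304, -0.0491, 0.1959]
tcp_rot: [0.118, -3.139, -0.0]
ft_force: [1.5, 0.1, 0.0]
width: 1.003
gripper_force: 0.0
```

```bash
python3 - <<'E'
from h import *
log()
path([((.533,-.048,.16),tool(5.1,0)),((.533,-.048,.112),tool(5.1,0))],1)
im,d=capture("wrist");cv2.imwrite("pics/w1.png",im)
E
```

```text
t 2.1 tcp [ 0.5304 -0.0491  0.1959] rot [[-0.997, -0.075, -0.001], [-0.075, 0.997, 0.0], [0.001, 0.0, -1.0]] q [ 0.276  0.148 -0.346 -0.    -1.077 -1.771] F [1.5 0.1 0. ] w 1.003
CALL [[-0.0014,0.0004,0.0274,0.0,-0.0003,-0.0068,1.0],[-0.0014,0.0004,0.0274,0.0,-0.0003,-0.0068,1.0],[0.0,0.0,0.024,0.0,0.0,0.0,1.0],[0.0,0.0,0.024,0.0,0.0,0.0,1.0]]
```

View pics/w1.png

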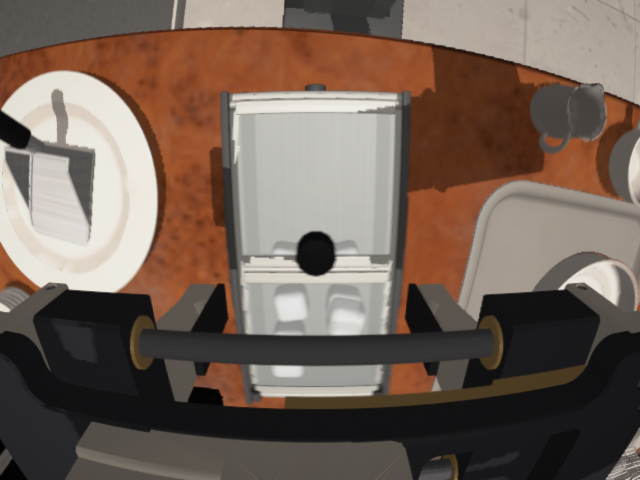

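The wrist view shows the knob at (316,252), midway between the fingers at 224 and 408. I descend and grip it.

Call:
step_arm([
  [[-0.001, 0, 0.027, 0, 0, -0.007, 1], [-0.001, 0, 0.027, 0, 0, -0.007, 1], [0, 0, 0.024, 0, 0, 0, 0.2], [0, 0, 0.024, 0, 0, 0, -0.2], [0, 0, 0, 0, 0, 0, -1]],
], force=15)

```text
t: 2.65
eef_pos: [0.5299, -0.0483, 0.0914]
tcp_rot: [0.148, -3.132, 0.001]
ft_force: [-0.5, 0.4, -0.5]
width: 0.79
gripper_force: 0.0
```

Call:
step_arm([
  [[0, 0, 0, 0, 0, 0, -1], [0, 0, 0, 0, 0, 0, -1], [0, 0, 0, 0, 0, 0, -1]],
])

```text
t: 2.95
eef_pos: [0.5333, -0.0476, 0.0959]
tcp_rot: [-0.149, 3.136, 0.001]
ft_force: [-0.0, -0.9, -0.4]
width: 0.514
gripper_force: 0.0
```

```bash
cat >> h.py <<'E'
BX=np.array([.557,-.046,0]);BR=R.from_euler("z",5.07,degrees=True)
def bin2w(x,y,z): return BX+BR.apply([x/1e3,y/1e3,z/1e3])
def knob(a):
    c,s=np.cos(a),np.sin(a); return bin2w(131-(155*c+32*s),0,80+107*s+32*c)
E
python3 - <<'E'
from h import *
log()
s=get_state();r=R.from_rotvec(s["tcp_rot"]);g=s["eef_pos"]-r.apply([0,0,grip_depth]);k0=knob(0);print(g,k0)
off=g-k0
way=[(knob(a)+off*1,tool(5.1,-30*a/1.48),1) for a in np.linspace(0,1.47,16)[1:]]
path(way,-1)
E
```

```text
t 2.95 tcp [ 0.5333 -0.0476  0.0959] rot [[-0.995, -0.095, 0.002], [-0.095, 0.995, 0.0], [-0.002, 0.0, -1.0]] q [ 0.277  0.255 -0.469  0.    -0.845 -1.753] F [-0.  -0.9 -0.4] w 0.514
[ 0.53324962 -0.04764224  0.11471673] [ 0.5330939  -0.04812095  0.112     ]
CALL [[0.0018,0.0,-0.0103,0.0003,-0.0324,0.006,-1.0],[-0.0001,0.0,-0.0099,0.0,-0.0347,-0.0,-1.0],[-0.0019,-0.0,-0.0094,0.0,-0.0347,0.0,-1.0],[-0.0037,-0.0,-0.0086,0.0,-0.0347,0.0,-1.0],[-0.0054,-0.0,-0.0076,0.0,-0.0347,0.0,-1.0]]
CALL [[-0.007,-0.0,-0.0064,-0.0,-0.0347,-0.0,-1.0],[-0.0084,-0.0,-0.0051,0.0,-0.0347,0.0,-1.0],[-0.0096,-0.0,-0.0036,0.0,-0.0347,0.0,-1.0],[-0.0107,-0.0,-0.0021,0.0,-0.0347,-0.0,-1.0],[-0.0116,-0.0,-0.0004,-0.0,-0.0347,0.0,-1.0]]
CALL [[-0.0123,-0.0,0.0013,0.0,-0.0347,0.0,-1.0],[-0.0128,-0.0,0.003,0.0,-0.0347,-0.0,-1.0],[-0.013,-0.0,0.0048,0.0,-0.0347,-0.0,-1.0],[-0.013,-0.0,0.0065,0.0,-0.0347,0.0,-1.0],[-0.0128,-0.0,0.0081,-0.0,-0.0347,0.0,-1.0]]
```

Call:
step_arm([
  [[0, 0, 0.002, 0, 0, 0, -1], [0, 0, 0, 0, 0, 0, -1], [0, 0, 0, 0, 0, 0, -1], [0, 0, 0, 0, 0, 0, -1], [0, 0, 0, 0, 0, 0, -1]],
])

```text
t: 3.45
eef_pos: [0.5326, -0.0483, 0.0929]
tcp_rot: [-0.149, 3.138, -0.001]
ft_force: [-0.0, -5.8, 1.4]
width: 0.313
gripper_force: 15.0
```

Call:
step_arm([
  [[0.002, 0, -0.0103, 0, -0.032, 0.006, -1], [0, 0, -0.01, 0, -0.035, 0, -1], [-0.002, 0, -0.0095, 0, -0.035, 0, -1], [-0.004, 0, -0.0085, 0, -0.035, 0, -1], [-0.0055, 0, -0.0075, 0, -0.035, 0, -1]],
])

```text
t: 3.95
eef_pos: [0.537, -0.0479, 0.1384]
tcp_rot: [-0.13, 2.97, 0.011]
ft_force: [-0.3, -4.9, -8.0]
width: 0.314
gripper_force: 15.0
```

```bash
python3 - <<'E'
from h import *
log();s=get_state();r=R.from_rotvec(s["tcp_rot"]);g=s["eef_pos"]-r.apply([0,0,grip_depth]);print(s["gripper_force"],g)
for a in(.3,.4,.5,.55): print(a,knob(a))
way=[(knob(a)+[0,0,.001],tool(5.1,-30*a/1.48),1) for a in np.linspace(.49,1.47,11)[1:]]
path(way,-1)
E
```

```text
t 3.95 tcp [ 0.537  -0.0479  0.1384] rot [[-0.982, -0.088, 0.168], [-0.086, 0.996, 0.015], [-0.169, 0.0, -0.986]] q [ 0.301  0.118 -0.567  0.054 -0.721 -1.822] F [-0.3 -4.9 -8. ] w 0.314
14.999236911535263 [ 0.5338133  -0.04818682  0.15691641]
0.3 [ 0.53057001 -0.04834487  0.14219143]
0.4 [ 0.53286894 -0.0481409   0.15114171]
0.5 [ 0.53671277 -0.04779988  0.15938117]
0.55 [ 0.53920261 -0.04757898  0.16320832]
CALL [[-0.0099,0.0001,-0.0087,-0.0002,-0.0387,-0.0014,-1.0],[-0.0084,-0.0,-0.0051,0.0,-0.0347,0.0,-1.0],[-0.0096,-0.0,-0.0036,0.0,-0.0347,0.0,-1.0],[-0.0107,-0.0,-0.0021,0.0,-0.0347,-0.0,-1.0],[-0.0116,-0.0,-0.0004,-0.0,-0.0347,0.0,-1.0]]
CALL [[-0.0123,-0.0,0.0013,0.0,-0.0347,0.0,-1.0],[-0.0128,-0.0,0.003,0.0,-0.0347,-0.0,-1.0],[-0.013,-0.0,0.0048,0.0,-0.0347,-0.0,-1.0],[-0.013,-0.0,0.0065,0.0,-0.0347,0.0,-1.0],[-0.0128,-0.0,0.0081,0.0,-0.0347,0.0,-1.0]]
```

Tracking the arc well. Commands continue.

Call:
step_arm([
  [[-0.008, 0, -0.008, 0, -0.037, 0, -1], [-0.0085, 0, -0.005, 0, -0.035, 0, -1], [-0.0095, 0, -0.0035, 0, -0.035, 0, -1], [-0.0105, 0, -0.002, 0, -0.035, 0, -1], [-0.0115, 0, -0.0005, 0, -0.035, 0, -1]],
])

```text
t: 4.45
eef_pos: [0.5796, -0.0443, 0.1691]
tcp_rot: [-0.122, 2.792, 0.021]
ft_force: [-1.8, -6.3, -4.4]
width: 0.315
gripper_force: 15.0
```

Call:
step_arm([
  [[-0.0125, 0, 0.0015, 0, -0.035, 0, -1], [-0.013, 0, 0.003, 0, -0.035, 0, -1], [-0.013, 0, 0.005, 0, -0.035, 0, -1], [-0.013, 0, 0.0065, 0, -0.035, 0, -1], [-0.013, 0, 0.008, 0, -0.035, 0, -1]],
])

```text
t: 4.95
eef_pos: [0.6495, -0.038, 0.174]
tcp_rot: [-0.114, 2.616, 0.031]
ft_force: [-0.7, -19.2, 3.3]
width: 0.314
gripper_force: 15.0
```

```bash
python3 - <<'E'
from h import *
log();s=get_state();r=R.from_rotvec(s["tcp_rot"]);g=s["eef_pos"]-r.apply([0,0,grip_depth]);print(s["gripper_force"],g)
for a in(1.3,1.4,1.48): print(a,knob(a))
im,w=cloud("side");cv2.imwrite("pics/s1.png",cv2.resize(im[100:300,180:420],None,fx=2.5,fy=2.5))
E
```

```text
t 4.95 tcp [ 0.6495 -0.038   0.174 ] rot [[-0.863, -0.087, 0.498], [-0.075, 0.996, 0.044], [-0.5, 0.001, -0.866]] q [ 0.27   0.108 -0.736  0.41  -0.23  -2.131] F [ -0.7 -19.2   3.3] w 0.314
15.004515275359154 [ 0.6401117  -0.0388538   0.19026257]
1.3 [ 0.61547414 -0.04081218  0.19166069]
1.4 [ 0.62983461 -0.03953812  0.19088207]
1.48 [ 0.64174484 -0.03848145  0.18946074]
```

View pics/s1.png

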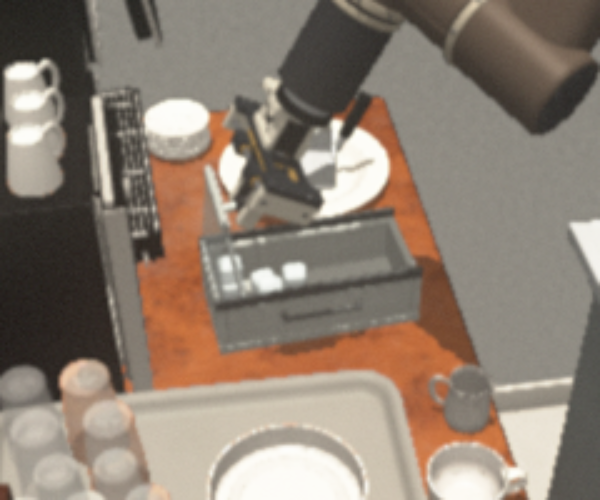

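The cover stands upright at the hinge, with its edge at about (215,200) in the crop, and the knob reading puts it at about 1.46 rad. I release, back off and fit the arm's kinematics from the logged poses.

Call:
step_arm([
  [[0, 0, 0, 0, 0, 0, 0.6], [0, 0, 0, 0, 0, 0, 0.6], [0, 0, 0, 0, 0, 0, 0.6], [0, 0, -0.02, 0, 0, 0, 0.6], [0, 0, -0.04, 0, 0, 0, 0.6]],
])

```text
t: 5.5
eef_pos: [0.6193, -0.0397, 0.224]
tcp_rot: [-0.117, 2.621, 0.031]
ft_force: [0.3, -0.9, 1.3]
width: 0.708
gripper_force: 0.0
```

Call:
step_arm([
  [[0, 0, -0.04, 0, 0, 0, 0.6], [0, 0, -0.03, 0, 0.1, 0, 0.6], [0.01, 0, -0.02, 0, 0.1, 0, 0.6], [0.02, 0, 0, 0, 0.1, 0, 0.6]],
])

```text
t: 5.9
eef_pos: [0.5513, -0.0453, 0.2986]
tcp_rot: [-0.131, 2.905, 0.017]
ft_force: [-0.3, 0.5, -1.2]
width: 0.803
gripper_force: 0.0
```

```bash
cat >> h.py <<'E'
def fk(q,P):
    a1,d1,L2,a3,L3,e,d6=P
    r=R.from_euler("z",q[0]); p=np.array([0,0,d1])
    p=p+r.apply([a1,e,0])
    r=r*R.from_euler("y",q[1]); p=p+r.apply([0,0,L2])
    r=r*R.from_euler("y",-q[2]); p=p+r.apply([L3,0,a3])
    r=r*R.from_euler("x",S4*q[3])*R.from_euler("y",-q[4])
    p=p+r.apply([d6,0,0])
    r=r*R.from_euler("x",S6*q[5])
    return p,r
S4=1;S6=1
E
python3 - <<'E'
import h
from h import *
from scipy.optimize import least_squares
log()
L=np.loadtxt("log.txt")
for s4 in(1,-1):
  for s6 in (1,-1):
    h.S4,h.S6=s4,s6
    f=lambda P:np.concatenate([fk(l[:6],P)[0]-l[6:9] for l in L])
    o=least_squares(f,[0,.3,.4,0,.4,-.19,.3])
    M=[(fk(l[:6],o.x)[1].inv()*R.from_rotvec(l[9:12])) for l in L]
    dev=max((M[0].inv()*m).magnitude() for m in M)
    print(s4,s6,o.x.round(4),abs(o.fun).max().round(4),dev.round(4),M[0].as_matrix().round(2).tolist())
E
```

```text
t 5.9 tcp [ 0.5513 -0.0453  0.2986] rot [[-0.969, -0.09, 0.231], [-0.087, 0.996, 0.022], [-0.232, 0.001, -0.973]] q [ 0.307 -0.03  -0.346  0.057 -1.026 -1.812] F [-0.3  0.5 -1.2] w 0.803Traceback (most recent call last):
  File "<stdin>", line 13, in <module>
AttributeError: 'float' object has no attribute 'round'
```

```bash
cat > fit.py <<'E'
import h
from h import *
from scipy.optimize import least_squares
L=np.loadtxt("log.txt")
for s4 in(1,-1):
  for s6 in (1,-1):
    h.S4,h.S6=s4,s6
    f=lambda P:np.concatenate([fk(l[:6],P)[0]-l[6:9] for l in L])
    o=least_squares(f,[0,.3,.4,0,.4,-.19,.3])
    M=[(fk(l[:6],o.x)[1].inv()*R.from_rotvec(l[9:12])) for l in L]
    dev=max((M[0].inv()*m).magnitude() for m in M)
    print(s4,s6,o.x.round(4).tolist(),abs(o.fun).max(),dev,M[0].as_matrix().round(2).tolist())
E
python3 fit.py; python3 - <<'E'
from h import *
path([((.46,-.31,.26),tool(0,0))],.6)
i=camera_info("wrist");print({k:np.array(v).round(3).tolist() for k,v in i.items()})
E
```

```text
1 1 [0.0284, 0.2384, 0.6462, -0.0017, 0.418, -0.2139, 0.4754] 0.03592396939955209 2.988174932845298 [[0.0, -0.0, 1.0], [-0.84, 0.55, 0.0], [-0.55, -0.84, 0.0]]
1 -1 [0.0284, 0.2384, 0.6462, -0.0017, 0.418, -0.2139, 0.4754] 0.03592396939955209 0.8207428311922073 [[0.0, -0.0, 1.0], [-1.0, 0.0, 0.0], [-0.0, -1.0, -0.0]]
-1 1 [0.0142, 0.2558, 0.671, -0.0091, 0.4298, -0.1853, 0.5055] 0.020823114801665148 3.0676924407223614 [[0.0, 0.0, 1.0], [-0.84, 0.54, -0.0], [-0.54, -0.84, 0.0]]
-1 -1 [0.0142, 0.2558, 0.671, -0.0091, 0.4298, -0.1853, 0.5055] 0.020823114801665148 1.2536182970186676e-15 [[-0.0, 0.0, 1.0], [-1.0, -0.0, 0.0], [0.0, -1.0, 0.0]]
CALL [[0.0178,-0.0365,0.0041,0.0017,0.0334,0.0128,0.6],[0.0172,-0.0367,0.0048,0.0017,0.0334,0.0128,0.6],[0.0166,-0.0369,0.0054,0.0017,0.0334,0.0128,0.6],[0.0159,-0.0371,0.006,0.0017,0.0334,0.0128,0.6],[0.0152,-0.0373,0.0066,0.0017,0.0334,0.0128,0.6]]
CALL [[0.0145,-0.0375,0.0072,0.0017,0.0334,0.0128,0.6],[0.0138,-0.0376,0.0077,0.0017,0.0334,0.0128,0.6]]
{'mtx': [[371.648, 0.0, 316.123], [0.0, 371.648, 237.517], [0.0, 0.0, 1.0]], 'tool_from_camera': [[0.0, -0.952, -0.307, 0.083], [1.0, -0.0, 0.001, 0.0], [-0.001, -0.307, 0.952, -0.159], [0.0, 0.0, 0.0, 1.0]]}
```

Call:
step_arm([
  [[0.018, -0.037, 0.004, 0.002, 0.033, 0.013, 0.6], [0.017, -0.037, 0.005, 0.002, 0.033, 0.013, 0.6], [0.017, -0.037, 0.005, 0.002, 0.033, 0.013, 0.6], [0.016, -0.037, 0.006, 0.002, 0.033, 0.013, 0.6], [0.015, -0.037, 0.007, 0.002, 0.033, 0.013, 0.6]],
])

```text
t: 6.4
eef_pos: [0.484, -0.2369, 0.2532]
tcp_rot: [-0.035, 3.077, 0.0]
ft_force: [0.7, 0.6, -0.2]
width: 0.801
gripper_force: 0.0
```

Call:
step_arm([
  [[0.0145, -0.037, 0.007, 0.002, 0.033, 0.013, 0.6], [0.014, -0.037, 0.008, 0.002, 0.033, 0.013, 0.6], [0, 0, 0, 0, 0, 0, 0.6], [0, 0, 0, 0, 0, 0, 0.6]],
])

```text
t: 6.8
eef_pos: [0.4576, -0.3108, 0.2362]
tcp_rot: [-0.008, -3.14, 0.006]
ft_force: [0.1, 0.6, -0.1]
width: 0.799
gripper_force: 0.0
```

```bash
cat >> h.py <<'E'
S4=S6=-1
def wcloud():
    s=get_state();im,d=capture("wrist");i=camera_info("wrist");K=np.array(i["mtx"]);T=np.array(i["tool_from_camera"])
    v,u=np.mgrid[0:480,0:640];x=(u-K[0,2])/K[0,0];y=(v-K[1,2])/K[1,1];t=np.hypot(x,y)+1e-9
    k=np.tan(np.minimum(t,1.5))/t
    p=np.stack([x*k*d,y*k*d,d],-1); p[(d==0)|(t>1.2)]=np.nan
    p=p@T[:3,:3].T+T[:3,3]
    return im,R.from_rotvec(s["tcp_rot"]).apply(p.reshape(-1,3)).reshape(480,640,3)+s["eef_pos"]
E
cat > fit2.py <<'E'
from h import *
L=np.loadtxt("log.txt");A=[];b=[]
def mats(q):
    r1=R.from_euler("z",q[0]);r2=r1*R.from_euler("y",q[1]);r3=r2*R.from_euler("y",-q[2]);r4=r3*R.from_euler("x",-q[3]);r5=r4*R.from_euler("y",-q[4])
    m=[r.as_matrix() for r in(r1,r2,r3,r4,r5)]
    return np.c_[m[0][:,:2],[0,0,1],m[1][:,2],m[2][:,[0,2]],m[3][:,1],m[4][:,[0,2]]],r5*R.from_euler("x",-q[5])
if __name__=="__main__":
    A=np.vstack([mats(l[:6])[0] for l in L]);b=np.concatenate([l[6:9] for l in L])
    x,_,rk,sv=np.linalg.lstsq(A,b,rcond=None);print("a1,e1,d1,L2,L3,a3,e4,d6,a6",x.round(4),rk,sv.round(3),abs(A@x-b).max());np.save("kin.npy",x)
E
python3 - <<'E'
from h import *
log()
im,w=wcloud();np.savez("w2.npz",im=im,w=w);cv2.imwrite("pics/w2.png",im)
print(w[240,320],w[150,320])
p=w.reshape(-1,3);g=im.reshape(-1,3).max(1)
m=(abs(p[:,0]-.48)<.12)&(abs(p[:,1]+.335)<.09)
for lo,hi in((.065,.085),(.085,.105),(.105,.125),(.125,.145),(.145,.16),(.047,.06)):
    q=p[m&(p[:,2]>lo)&(p[:,2]<hi)];print(lo,len(q),(q.mean(0).round(4),np.percentile(q,2,0).round(4),np.percentile(q,98,0).round(4)) if len(q) else "")
E
python3 fit2.py
```

```text
t 6.8 tcp [ 0.4576 -0.3108  0.2362] rot [[-1.0, 0.005, -0.002], [0.005, 1.0, -0.004], [0.002, -0.004, -1.0]] q [-0.24   0.152 -0.247  0.004 -1.173 -1.338] F [ 0.1  0.6 -0.1] w 0.799
[ 0.50060893 -0.30715578  0.01051282] [ 0.40224163 -0.30701297  0.02442853]
0.065 12 (array([ 0.4687, -0.3294,  0.0837]), array([ 0.4639, -0.3367,  0.0822]), array([ 0.4712, -0.3227,  0.0849]))
0.085 71 (array([ 0.4637, -0.3284,  0.0945]), array([ 0.4581, -0.336 ,  0.0854]), array([ 0.4694, -0.3204,  0.1044]))
0.105 74 (array([ 0.4541, -0.3269,  0.1156]), array([ 0.4483, -0.3346,  0.1054]), array([ 0.4595, -0.319 ,  0.1248]))
0.125 423 (array([ 0.4322, -0.3247,  0.1406]), array([ 0.4219, -0.3334,  0.1261]), array([ 0.4494, -0.3166,  0.1449]))
0.145 332 (array([ 0.4339, -0.325 ,  0.1469]), array([ 0.427 , -0.3315,  0.1451]), array([ 0.4407, -0.3184,  0.1491]))
0.047 707 (array([ 0.4805, -0.3334,  0.0557]), array([ 0.4704, -0.3809,  0.0475]), array([ 0.5057, -0.2855,  0.0596]))
a1,e1,d1,L2,L3,a3,e4,d6,a6 [-0.     -0.      0.1988  0.6016  0.4636 -0.     -0.1918  0.378   0.    ] 9 [5.247 4.536 3.732 0.644 0.628 0.261 0.213 0.199 0.063] 5.828670879282072e-16
```

View pics/w2.png

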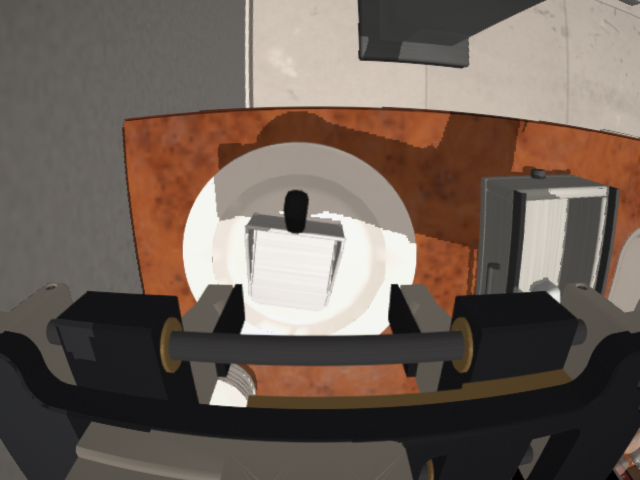

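The wrist view shows the scoop on its plate, sleeve at (296,210) and back wall running from (248,215) to (343,238), so it is yawed about -10°. The kinematics fit is exact (a spherical-wrist arm).

```bash
cat >> h.py <<'E'
def ikfk(q):
    p,r=fk(q,[0,.1988,.6016,0,.4636,0,.378]); 
    r4=R.from_euler("z",q[0])*R.from_euler("y",q[1]-q[2])*R.from_euler("x",-q[3])
    return p+r4.apply([0,-.1918,0]), r*R.from_matrix([[0,0,1],[-1,0,0],[0,-1,0]])
LO=np.array([-3.07,-1.43,-1.02,-3.03,-3.05,-3.03]);HI=np.array([3.07,2.12,1.25,1.67,0,3.03])
def ik(G,r,q0):
    from scipy.optimize import least_squares
    p1=np.array(G)+r.apply([0,0,grip_depth])
    def f(q):
        p,rr=ikfk(q); return np.r_[(p-p1)*5,(rr.inv()*r).as_rotvec()]
    o=least_squares(f,np.clip(q0,LO+.01,HI-.01),bounds=(LO,HI)); return o.x,abs(o.fun).max()
def chk(way,q0=None):
    q=get_state()["joint_positions"] if q0 is None else q0
    for w in way:
        q,e=ik(w[0],w[1],q); print("ik",np.array(w[0]).round(3),q.round(2),"err",round(e,4))
    return q
E
python3 - <<'E'
from h import *
z=np.load("w2.npz");w=z["w"];im=z["im"]
print(ikfk(get_state()["joint_positions"])[0])
p=w.reshape(-1,3)
m=(abs(p[:,0]-.48)<.03)&(abs(p[:,1]+.335)<.07)&(p[:,2]>.052)&(p[:,2]<.062)
q=p[m]; l=cv2.fitLine(q[:,:2].astype(np.float32),cv2.DIST_HUBER,0,1e-5,1e-5).ravel();print("wall line",l,"yaw",np.degrees(np.arctan2(-l[0],l[1])),cv2.minAreaRect((q[:,:2]*1e3).astype(np.float32)))
# sleeve axis
m=(abs(p[:,0]-.45)<.05)&(abs(p[:,1]+.325)<.03)&(p[:,2]>.065)
q=p[m];q=q[np.isfinite(q).all(1)];l=cv2.fitLine(q.astype(np.float32),cv2.DIST_HUBER,0,1e-5,1e-5).ravel();print("handle",l,np.degrees(np.arctan2(l[1]*-np.sign(l[0])*-1,abs(l[0]))))
# plate flat level & rim circle by white
m=(np.hypot(p[:,0]-.533,p[:,1]+.333)<.16)&(p[:,2]>.019)&(p[:,2]<.03)&(np.hypot(p[:,0]-.533,p[:,1]+.333)>.1)
q=p[m];A=np.c_[2*q[:,:2],np.ones(len(q))];c=np.linalg.lstsq(A,(q[:,:2]**2).sum(1),rcond=None)[0];print("plate c",c[:2],np.sqrt(c[2]+c[0]**2+c[1]**2))
# dish reach tests: dump pitches for several t0, at dish; scoop poses in bin
q0=get_state()["joint_positions"]
lip=np.array([.058,0,0]);gr=np.array([-.082,0,.103])
for t0 in(0,-15,-30):
    print("t0",t0)
    for name,P,psi,th in (("plate",(.53,-.34,.01),-9,0),("bin lip-15 down20",bin2w(-15,0,14)-0,5.07,20),("bin lip80 level",bin2w(80,0,14),5.07,0),("bin lip60 up25",bin2w(60,0,60),5.07,-25),("carry",(.6,.1,.25),30,-25),("dump",(.635,.27,.09),30,50),("dump90",(.635,.27,.09),90,50),("dump60",(.635,.27,.09),60,50)):
        rs=R.from_euler("ZY",[psi,th],degrees=True);G=np.array(P)+rs.apply(gr-(lip if name!="plate" else 0))
        q,e=ik(G,rs*R.from_euler("y",t0,degrees=True)*R.from_matrix(D),q0);print(name,G.round(3),q.round(2),round(e,3))
E
```

```text
[ 0.45789016 -0.31029776  0.23671549]
wall line [ 0.11310517  0.993583    0.47710422 -0.3385833 ] yaw -6.4943457 ((487.2334899902344, -333.0897216796875), (96.66270446777344, 24.25790023803711), 81.78833770751953)
handle [-0.09950707  0.12802777  0.9867661   0.43318212 -0.32847193  0.3279683 ] -52.14456
plate c [ 0.5238589  -0.33232786] 0.1142613391706026
t0 0
plate [ 0.449 -0.327  0.113] [-0.28  0.29 -0.43 -0.   -0.86 -1.45] 0.0
bin lip-15 down20 [ 0.446 -0.056  0.159] [ 0.26  0.28 -0.34 -0.06 -1.29 -1.72] 0.0
bin lip80 level [ 0.497 -0.051  0.117] [ 0.29  0.2  -0.54 -0.   -0.83 -1.77] 0.0
bin lip60 up25 [ 0.447 -0.056  0.094] [ 0.32 -0.02 -1.02  0.17 -0.17 -1.96] 0.063
carry [0.452 0.015 0.284] [ 0.44 -0.28 -0.63 -0.05 -0.79 -1.46] 0.0
dump [0.625 0.264 0.263] [ 0.64  0.91  0.8  -0.12 -2.33 -1.73] 0.0
dump90 [0.635 0.259 0.263] [ 0.9   0.67  0.09  0.5  -1.72 -1.02] 0.0
dump60 [0.629 0.26  0.263] [ 0.78  0.83  0.49  0.23 -2.08 -1.28] 0.0
t0 -15
plate [ 0.449 -0.327  0.113] [-0.3   0.18 -0.58 -0.07 -0.55 -1.37] 0.0
bin lip-15 down20 [ 0.446 -0.056  0.159] [ 0.3   0.12 -0.52 -0.02 -1.
[... 346 characters left out ...]
 0.56  0.09  0.38 -1.58 -0.95] 0.0
dump60 [0.629 0.26  0.263] [ 0.76  0.68  0.38  0.17 -1.86 -1.29] 0.0
t0 -30
plate [ 0.449 -0.327  0.113] [-0.37  0.13 -0.64 -0.36 -0.31 -1.03] 0.0
bin lip-15 down20 [ 0.446 -0.056  0.159] [ 0.36 -0.04 -0.74  0.07 -0.71 -1.89] 0.0
bin lip80 level [ 0.497 -0.051  0.117] [ 0.27  0.   -1.02  0.34 -0.06 -2.07] 0.066
bin lip60 up25 [ 0.447 -0.056  0.094] [-0.78  0.15 -0.89 -1.83 -0.7   0.93] 0.0
carry [0.452 0.015 0.284] [-0.07 -0.33 -0.62 -0.91 -0.62 -0.39] 0.0
dump [0.625 0.264 0.263] [ 0.66  0.57  0.37 -0.05 -1.71 -1.71] 0.0
dump90 [0.635 0.259 0.263] [ 0.8   0.47  0.07  0.24 -1.44 -0.86] 0.0
dump60 [0.629 0.26  0.263] [ 0.73  0.54  0.25  0.11 -1.61 -1.27] 0.0
```

```bash
cat >> h.py <<'E'
T0=10
def stool(psi,th): return R.from_euler("ZY",[psi,th],degrees=True)*R.from_euler("y",T0,degrees=True)*R.from_matrix(D)
GR=np.array([-.082,0,.103]);LIP=np.array([.058,0,0])
def S(P,psi,th,n=None,at=LIP):
    "waypoint: point `at` of the scoop at world P"
    rs=R.from_euler("ZY",[psi,th],degrees=True);w=(np.array(P)+rs.apply(GR-at),stool(psi,th)); return w+((n,) if n else ())
E
python3 - <<'E'
from h import *
r=stool(-8,0);G=np.array([.444,-.3265,.111])
way=[(G+r.apply([0,0,-.10]),r),(G,r,4)]
chk(way);path(way,.6)
q=get_state()["joint_positions"]
for P,psi,th in((bin2w(-15,0,14),5.07,20),(bin2w(80,0,14),5.07,0),(bin2w(60,0,40),5.07,-20),((.6,.1,.25),30,-25),((.635,.27,.08),90,50),((.635,.27,.08),60,50)):
    w=S(P,psi,th);chk([w],q)
E
```

```text
ik [ 0.461 -0.329  0.209] [-0.26  0.3  -0.18  0.02 -1.27 -1.46] err 0.0
ik [ 0.444 -0.326  0.111] [-0.26  0.37 -0.33  0.02 -1.04 -1.46] err 0.0
CALL [[-0.0001,-0.009,0.0229,-0.0079,0.0867,0.0675,0.6],[-0.0027,-0.0091,0.0227,-0.0079,0.0867,0.0675,0.6],[-0.0,-0.0,0.025,0.0,0.0,0.0,0.6],[-0.0,-0.0,0.025,0.0,0.0,0.0,0.6],[-0.0,-0.0,0.025,0.0,0.0,0.0,0.6]]
CALL [[-0.0,-0.0,0.025,0.0,0.0,0.0,0.6]]
ik [ 0.446 -0.056  0.159] [ 0.25  0.39 -0.24 -0.08 -1.46 -1.7 ] err 0.0
ik [ 0.497 -0.051  0.117] [ 0.27  0.3  -0.4  -0.04 -1.05 -1.73] err 0.0
ik [ 0.451 -0.055  0.089] [ 0.35  0.08 -0.84  0.1  -0.49 -1.91] err 0.0
ik [0.452 0.015 0.284] [ 0.45 -0.19 -0.53 -0.02 -0.97 -1.49] err 0.0
ik [0.635 0.259 0.253] [ 0.92  0.75  0.08  0.57 -1.81 -1.06] err 0.0
ik [0.629 0.26  0.253] [ 0.79  0.92  0.53  0.28 -2.2  -1.28] err 0.0
```

Call:
step_arm([
  [[0, -0.009, 0.01, -0.008, 0.087, 0.067, 0.6], [-0.003, -0.009, 0.022, -0.008, 0.087, 0.067, 0.6], [0, 0, 0.026, 0, 0, 0, 0.6], [0, 0, 0.025, 0, 0, 0, 0.6], [0, 0, 0, 0, 0, 0, 0.6]],
])

```text
t: 7.35
eef_pos: [0.4477, -0.3253, 0.1517]
tcp_rot: [-0.203, -2.955, -0.021]
ft_force: [-0.2, 0.6, 1.1]
width: 0.796
gripper_force: 0.0
```

```bash
python3 - <<'E'
from h import *
log()
r=stool(-8,0);G=np.array([.444,-.3265,.111])
path([(G,r,2)],.6)
E
```

```text
t 7.35 tcp [ 0.4477 -0.3253  0.1517] rot [[-0.975, 0.137, -0.177], [0.134, 0.991, 0.026], [0.179, 0.002, -0.984]] q [-0.26   0.322 -0.246  0.022 -1.182 -1.458] F [-0.2  0.6  1.1] w 0.796
CALL [[-0.002,-0.0009,0.0297,0.0006,-0.0029,0.0013,0.6],[-0.0019,-0.0009,0.0297,0.0006,-0.0029,0.0013,0.6]]
```

Call:
step_arm([
  [[-0.002, -0.001, 0.03, 0, 0, 0, 0.6], [-0.002, -0.001, 0.03, 0, -0.004, 0, 0.4], [0, 0, 0, 0, 0, 0, -1], [0, 0, 0, 0, 0, 0, -1], [0, 0, 0, 0, 0, 0, -1]],
], force=20)

```text
t: 7.85
eef_pos: [0.4441, -0.3289, 0.097]
tcp_rot: [-0.204, -2.967, -0.015]
ft_force: [0.6, -0.1, -0.7]
width: 0.496
gripper_force: 0.0
```

Call:
step_arm([
  [[0, 0, 0, 0, 0, 0, -1], [0, 0, 0, 0, 0, 0, -1], [0, 0, 0, 0, 0, 0, -1], [0, 0, 0, 0, 0, 0, -1], [0, 0, 0, 0, 0, 0, -1]],
])

```text
t: 8.35
eef_pos: [0.4426, -0.3286, 0.095]
tcp_rot: [-0.205, -2.964, -0.017]
ft_force: [-1.1, 2.4, 5.4]
width: 0.194
gripper_force: 20.0
```

Call:
step_arm([
  [[0, 0, 0, 0, 0, 0, -1], [0, 0, 0, 0, 0, 0, -1], [0, 0, 0, 0, 0, 0, -1]],
], force=60)

```text
t: 8.65
eef_pos: [0.4425, -0.3286, 0.095]
tcp_rot: [-0.205, -2.964, -0.017]
ft_force: [-0.3, 2.3, 5.2]
width: 0.191
gripper_force: 59.9
```

```bash
python3 - <<'E'
from h import *
log();s=get_state();print(s["gripper_force"])
im,w=wcloud();cv2.imwrite("pics/w3.png",im)
E
```

```text
t 8.65 tcp [ 0.4425 -0.3286  0.095 ] rot [[-0.976, 0.138, -0.169], [0.136, 0.99, 0.023], [0.17, -0.0, -0.985]] q [-0.267  0.37  -0.323  0.026 -1.048 -1.457] F [-0.3  2.3  5.2] w 0.191
59.94957089424133
```

View pics/w3.png

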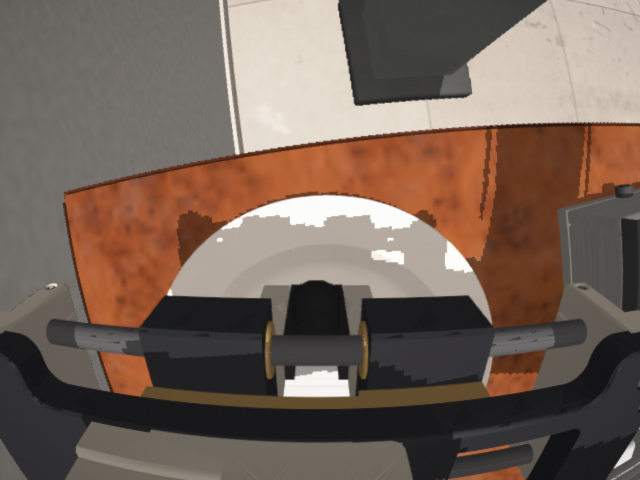

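Gripped at 16.8 mm, the sleeve's width, at 60 N. I lift, carry over the bin and enter lip-down.

```bash
cat >> h.py <<'E'
GR=np.array([-.080,0,.1055]);T0=9.8
PLACE_TCP=np.array([.4425,-.3286,.095]);PSI0=-7.9
E
python3 - <<'E'
from h import *
G=PLACE_TCP-stool(PSI0,0).apply([0,0,grip_depth]);print("grip at place",G, "origin",G-R.from_euler("z",PSI0,degrees=True).apply(GR))
way=[(G+[0,0,.17],stool(PSI0,0),5),S(bin2w(-18,0,120),5.07,25,8),S(bin2w(-18,0,30),5.07,25,3)]
chk(way);path(way,-1)
E
```

```text
grip at place [ 0.44566957 -0.32903981  0.11352567] origin [ 0.52491033 -0.34003538  0.00802567]
ik [ 0.446 -0.329  0.284] [-0.27  0.23 -0.1   0.02 -1.41 -1.45] err 0.0
ik [ 0.459 -0.055  0.274] [ 0.24  0.36 -0.03 -0.09 -1.78 -1.71] err 0.0
ik [ 0.459 -0.055  0.184] [ 0.24  0.44 -0.13 -0.08 -1.6  -1.7 ] err 0.0
CALL [[0.0058,-0.0,-0.0335,-0.0,-0.0,-0.0001,-1.0],[0.0058,-0.0,-0.0335,-0.0,-0.0,-0.0001,-1.0],[0.0058,-0.0,-0.0335,-0.0,-0.0,-0.0001,-1.0],[0.0058,-0.0,-0.0335,-0.0,-0.0,-0.0001,-1.0],[0.0058,-0.0,-0.0335,-0.0,-0.0,-0.0001,-1.0]]
CALL [[0.0038,0.0339,0.0015,0.0108,0.0543,-0.0264,-1.0],[0.0028,0.034,0.0013,0.0108,0.0543,-0.0264,-1.0],[0.0019,0.0341,0.001,0.0108,0.0543,-0.0264,-1.0],[0.0009,0.0341,0.0008,0.0108,0.0543,-0.0264,-1.0],[-0.0,0.0341,0.0004,0.0108,0.0543,-0.0264,-1.0]]
CALL [[-0.0009,0.0341,0.0,0.0108,0.0543,-0.0264,-1.0],[-0.0018,0.0341,-0.0004,0.0108,0.0543,-0.0264,-1.0],[-0.0027,0.034,-0.0009,0.0108,0.0543,-0.0264,-1.0],[-0.0171,0.0,0.0246,0.0,0.0,0.0,-1.0],[-0.0171,0.0,0.0246,0.0,0.0,0.0,-1.0]]
CALL [[-0.0171,0.0,0.0246,0.0,0.0,0.0,-1.0]]
```

Call:
step_arm([
  [[0.006, 0, -0.0335, 0, 0, 0, -1], [0.006, 0, -0.0335, 0, 0, 0, -1], [0.006, 0, -0.0335, 0, 0, 0, -1], [0.006, 0, -0.0335, 0, 0, 0, -1], [0.006, 0, -0.0335, 0, 0, 0, -1]],
])

```text
t: 9.2
eef_pos: [0.4408, -0.3281, 0.2655]
tcp_rot: [-0.206, -2.962, -0.018]
ft_force: [1.4, 0.3, -1.9]
width: 0.192
gripper_force: 60.0
```

Call:
step_arm([
  [[0.004, 0.034, 0.0015, 0.011, 0.054, -0.026, -1], [0.003, 0.034, 0.001, 0.011, 0.054, -0.026, -1], [0.002, 0.034, 0.001, 0.011, 0.054, -0.026, -1], [0.001, 0.034, 0.001, 0.011, 0.054, -0.026, -1], [0, 0.034, 0.0005, 0.011, 0.054, -0.026, -1]],
])

```text
t: 9.7
eef_pos: [0.4441, -0.1566, 0.2603]
tcp_rot: [-0.001, -2.696, 0.019]
ft_force: [0.1, -0.3, -2.7]
width: 0.19
gripper_force: 60.0
```

Call:
step_arm([
  [[-0.001, 0.034, 0, 0.011, 0.054, -0.026, -1], [-0.002, 0.034, 0, 0.011, 0.054, -0.026, -1], [-0.003, 0.034, -0.001, 0.011, 0.054, -0.026, -1], [0, 0, 0, 0, 0, 0, -1]],
])

```text
t: 10.1
eef_pos: [0.4475, -0.0523, 0.2553]
tcp_rot: [0.113, -2.529, 0.038]
ft_force: [-0.3, -1.0, -3.5]
width: 0.186
gripper_force: 60.0
```

```bash
python3 - <<'E'
from h import *
log()
way=[S(bin2w(-18,0,60),5.07,25,3),S(bin2w(-18,0,22),5.07,25,2)]
chk(way);path(way,-1)
im,w=cloud("top");im2,w2=cloud("side")
a=cv2.resize(im[170:310,330:450],(480,560));b=im2[110:290,220:380];b=cv2.resize(b,(320,360))
o=np.zeros((560,800,3),np.uint8);o[:,:480]=a;o[:360,480:]=b;cv2.imwrite("pics/t4.png",o)
E
```

```text
t 10.1 tcp [ 0.4475 -0.0523  0.2553] rot [[-0.816, -0.09, -0.571], [-0.072, 0.996, -0.053], [0.573, -0.002, -0.819]] q [ 0.243  0.366 -0.032 -0.088 -1.777 -1.716] F [-0.3 -1.  -3.5] w 0.186
ik [ 0.459 -0.055  0.214] [ 0.24  0.41 -0.1  -0.08 -1.66 -1.7 ] err 0.0
ik [ 0.459 -0.055  0.176] [ 0.24  0.45 -0.14 -0.08 -1.58 -1.69] err 0.0
CALL [[-0.011,-0.0011,0.0154,-0.0007,-0.0011,0.0,-1.0],[-0.0109,-0.0011,0.0155,-0.0007,-0.0011,0.0,-1.0],[-0.0109,-0.0011,0.0155,-0.0007,-0.0011,0.0,-1.0],[-0.0108,0.0,0.0156,0.0,0.0,0.0,-1.0],[-0.0108,0.0,0.0156,0.0,0.0,0.0,-1.0]]
```

View pics/t4.png

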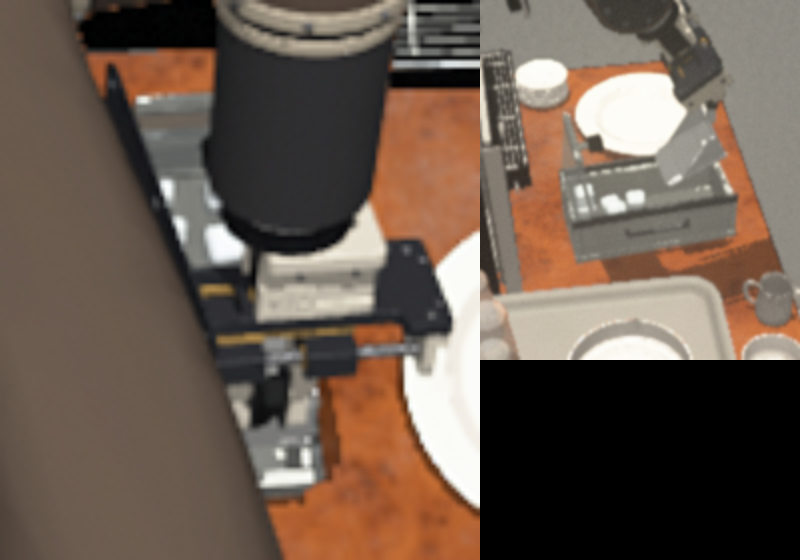

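The side inset shows the scoop lip-down over the bin's near half, aligned with it, and the cover still open with its knob at (593,143). I descend.

Call:
step_arm([
  [[-0.011, -0.001, 0.0155, -0.001, -0.001, 0, -1], [-0.011, -0.001, 0.0155, -0.001, -0.001, 0, -1], [-0.011, -0.001, 0.0155, 0, -0.001, 0, -1], [-0.011, 0, 0.0155, 0, 0, 0, -1], [-0.011, 0, 0.0155, 0, 0, 0, -1]],
])

```text
t: 10.7
eef_pos: [0.4485, -0.0599, 0.162]
tcp_rot: [0.104, -2.538, 0.034]
ft_force: [0.3, 0.3, -3.1]
width: 0.189
gripper_force: 60.0
```

Call:
step_arm([
  [[-0.002, 0, 0.003, 0, 0, 0, -1], [-0.002, 0, 0.003, 0, 0, 0, -1]],
])

```text
t: 10.9
eef_pos: [0.4486, -0.0597, 0.1555]
tcp_rot: [0.105, -2.537, 0.035]
ft_force: [-0.1, 0.5, -1.0]
width: 0.189
gripper_force: 60.0
```

```bash
python3 - <<'E'
from h import *
log()
def lipnow():
    s=get_state();r=R.from_rotvec(s["tcp_rot"]);rs=r*R.from_matrix(D)*R.from_euler("y",-T0,degrees=True)
    p=s["eef_pos"]-r.apply([0,0,grip_depth])+rs.apply(LIP-GR);return BR.inv().apply(p-BX)*1e3,rs.as_euler("ZYX",degrees=True)
print(lipnow())
E
```

```text
t 10.9 tcp [ 0.4486 -0.0597  0.1555] rot [[-0.821, -0.083, -0.565], [-0.068, 0.997, -0.048], [0.567, -0.001, -0.824]] q [ 0.23   0.449 -0.15  -0.082 -1.57  -1.693] F [-0.1  0.5 -1. ] w 0.189
(array([-17.36315741,  -4.7018192 ,  17.43789572]), array([ 4.73890022, 24.72769175, -0.09440242]))
```

```bash
cat >> h.py <<'E'
def lipnow():
    s=get_state();r=R.from_rotvec(s["tcp_rot"]);rs=r*R.from_matrix(D)*R.from_euler("y",-T0,degrees=True)
    p=s["eef_pos"]-r.apply([0,0,grip_depth])+rs.apply(LIP-GR);return (BR.inv().apply(p-BX)*1e3).round(1),rs.as_euler("ZYX",degrees=True).round(1),s["ft_force"].round(1)
E
python3 - <<'E'
from h import *
way=[S(bin2w(-15,0,15),5.07,24,2),S(bin2w(20,0,13),5.07,20,4),S(bin2w(62,0,13),5.07,14,7)]
chk(way);path(way,-1)
E
```

```text
ik [ 0.459 -0.055  0.168] [ 0.24  0.44 -0.16 -0.08 -1.55 -1.69] err 0.0
ik [ 0.484 -0.053  0.159] [ 0.24  0.44 -0.15 -0.07 -1.49 -1.69] err 0.0
ik [ 0.511 -0.05   0.149] [ 0.24  0.43 -0.16 -0.06 -1.39 -1.7 ] err 0.0
CALL [[-0.0013,0.002,0.0013,0.0008,-0.0064,-0.0025,-1.0],[-0.0013,0.002,0.0013,0.0008,-0.0064,-0.0025,-1.0],[-0.0066,0.0,-0.0017,-0.0,-0.0175,0.0,-1.0],[-0.0066,0.0,-0.0016,-0.0,-0.0175,0.0,-1.0],[-0.0066,0.0,-0.0015,-0.0,-0.0175,0.0,-1.0]]
CALL [[-0.0066,0.0,-0.0014,-0.0,-0.0175,0.0,-1.0],[-0.0044,-0.0,-0.0006,0.0,-0.015,0.0,-1.0],[-0.0044,-0.0,-0.0006,0.0,-0.015,0.0,-1.0],[-0.0044,-0.0,-0.0005,0.0,-0.015,0.0,-1.0],[-0.0044,-0.0,-0.0004,0.0,-0.015,0.0,-1.0]]
CALL [[-0.0044,-0.0,-0.0004,0.0,-0.015,0.0,-1.0],[-0.0044,-0.0,-0.0003,0.0,-0.015,0.0,-1.0],[-0.0044,-0.0,-0.0002,0.0,-0.015,0.0,-1.0]]
```

Call:
step_arm([
  [[-0.0015, 0.0022, 0.0013, 0.001, -0.006, -0.0025, -1], [-0.0015, 0.0022, 0.0013, 0.001, -0.006, -0.0025, -1], [-0.0066, 0, -0.0017, 0, -0.0175, 0, -1], [-0.0066, 0, -0.0016, 0, -0.0175, 0, -1], [-0.0066, 0, -0.0015, 0, -0.0175, 0, -1]],
])

```text
t: 11.4
eef_pos: [0.4692, -0.0525, 0.1448]
tcp_rot: [0.117, -2.603, 0.032]
ft_force: [-0.0, -0.1, -2.1]
width: 0.188
gripper_force: 60.0
```

```bash
python3 - <<'E'
from h import *
print(lipnow())
way=[S(bin2w(20,0,13),5.07,20,2),S(bin2w(62,0,13),5.07,14,8)]
path(way,-1)
E
```

```text
(array([12.8,  1.4, 13.2]), array([ 5.2, 20.9,  0. ]), array([-0. , -0.1, -2.1]))
CALL [[-0.0027,-0.0006,-0.0005,-0.0003,-0.008,0.0006,-1.0],[-0.0027,-0.0006,-0.0005,-0.0003,-0.008,0.0006,-1.0],[-0.0039,-0.0,-0.0006,0.0,-0.0131,0.0,-1.0],[-0.0039,-0.0,-0.0005,0.0,-0.0131,0.0,-1.0],[-0.0039,-0.0,-0.0005,0.0,-0.0131,0.0,-1.0]]
CALL [[-0.0039,-0.0,-0.0004,0.0,-0.0131,0.0,-1.0],[-0.0039,-0.0,-0.0004,0.0,-0.0131,0.0,-1.0],[-0.0039,-0.0,-0.0003,0.0,-0.0131,0.0,-1.0],[-0.0039,-0.0,-0.0003,0.0,-0.0131,0.0,-1.0],[-0.0039,-0.0,-0.0002,0.0,-0.0131,0.0,-1.0]]
```

Call:
step_arm([
  [[-0.0035, -0.0006, 0.0005, 0, -0.008, 0, -1], [-0.003, -0.0006, 0, 0, -0.008, 0, -1], [-0.004, 0, -0.0006, 0, -0.013, 0, -1], [-0.004, 0, -0.0005, 0, -0.013, 0, -1], [-0.004, 0, -0.0005, 0, -0.013, 0, -1]],
])

```text
t: 11.9
eef_pos: [0.4819, -0.0537, 0.1389]
tcp_rot: [0.119, -2.649, 0.032]
ft_force: [-11.1, -0.2, 17.1]
width: 0.187
gripper_force: 60.0
```

Call:
step_arm([
  [[-0.004, 0, -0.0004, 0, -0.013, 0, -1], [-0.004, 0, -0.0004, 0, -0.013, 0, -1], [-0.004, 0, -0.0003, 0, -0.013, 0, -1], [-0.004, 0, -0.0003, 0, -0.013, 0, -1], [-0.004, 0, -0.0002, 0, -0.013, 0, -1]],
])

```text
t: 12.4
eef_pos: [0.5009, -0.052, 0.1313]
tcp_rot: [0.122, -2.716, 0.028]
ft_force: [-10.9, -1.6, 16.5]
width: 0.191
gripper_force: 60.0
```

```bash
python3 - <<'E'
from h import *
print(lipnow())
way=[S(bin2w(100,0,12.5),5.07,6,8),S(bin2w(104,0,13),5.07,-3,4),S(bin2w(100,0,30),5.07,-14,4)]
chk(way)
path(way,-1)
im2,_=cloud("side");cv2.imwrite("pics/s5.png",cv2.resize(im2[110:290,220:380],(640,720))[:600])
E
```

```text
(array([58.6, -1. , 11.8]), array([ 5.1, 14.5, -0.1]), array([-10.9,  -1.6,  16.5]))
ik [ 0.531 -0.048  0.132] [ 0.25  0.39 -0.23 -0.05 -1.22 -1.71] err 0.0
ik [ 0.518 -0.049  0.111] [ 0.27  0.3  -0.41 -0.03 -0.98 -1.73] err 0.0
ik [ 0.498 -0.051  0.099] [ 0.3   0.19 -0.62  0.02 -0.69 -1.8 ] err 0.0
CALL [[-0.0038,0.0001,0.0007,-0.0002,-0.0185,0.0001,-1.0],[-0.0037,0.0001,0.0008,-0.0002,-0.0185,0.0001,-1.0],[-0.0037,0.0001,0.0008,-0.0002,-0.0185,0.0001,-1.0],[-0.0037,0.0001,0.0009,-0.0002,-0.0185,0.0001,-1.0],[-0.0037,0.0001,0.001,-0.0002,-0.0185,0.0001,-1.0]]
CALL [[-0.0037,0.0001,0.0011,-0.0002,-0.0185,0.0001,-1.0],[-0.0037,0.0001,0.0011,-0.0002,-0.0185,0.0001,-1.0],[-0.0036,0.0001,0.0012,-0.0002,-0.0185,0.0001,-1.0],[0.001,0.0,0.0058,0.0,-0.0393,0.0,-1.0],[0.0012,0.0,0.0058,0.0,-0.0393,0.0,-1.0]]
CALL [[0.0015,0.0,0.0057,0.0,-0.0393,0.0,-1.0],[0.0017,0.0,0.0057,0.0,-0.0393,0.0,-1.0],[0.0037,-0.0,0.0035,0.0,-0.048,-0.0,-1.0],[0.0039,-0.0,0.0033,0.0,-0.048,-0.0,-1.0],[0.0041,-0.0,0.0032,0.0,-0.048,-0.0,-1.0]]
CALL [[0.0042,-0.0,0.003,0.0,-0.048,-0.0,-1.0]]
```

View pics/s5.png

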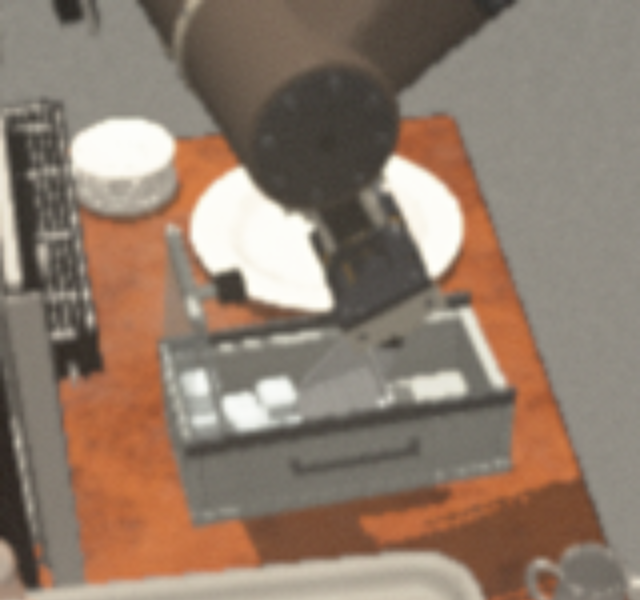

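The side view shows the lip down on the bin floor, moving in under the cubes at (243,410) and (275,393). Forces are about 17 N, so I push on while levelling.

Call:
step_arm([
  [[-0.0038, 0, 0.0006, 0, -0.0185, 0, -1], [-0.0037, 0, 0.0007, 0, -0.0185, 0, -1], [-0.0037, 0, 0.0008, 0, -0.0185, 0, -1], [-0.0037, 0, 0.0009, 0, -0.0185, 0, -1], [-0.0037, 0, 0.001, 0, -0.0185, 0, -1]],
])

```text
t: 12.95
eef_pos: [0.517, -0.0503, 0.12]
tcp_rot: [0.126, -2.81, 0.022]
ft_force: [-9.8, -1.5, 11.3]
width: 0.193
gripper_force: 60.0
```

Call:
step_arm([
  [[-0.0037, 0, 0.001, 0, -0.0185, 0, -1], [-0.0037, 0, 0.001, 0, -0.0185, 0, -1], [-0.0037, 0, 0.0012, 0, -0.0185, 0, -1]],
])

```text
t: 13.25
eef_pos: [0.5271, -0.0491, 0.1128]
tcp_rot: [0.128, -2.866, 0.019]
ft_force: [-9.2, -1.3, 7.8]
width: 0.189
gripper_force: 60.0
```

```bash
python3 - <<'E'
from h import *
print(lipnow())
way=[S(bin2w(104,0,14),5.07,0,4),S(bin2w(104,0,18),5.07,-7,3),S(bin2w(98,0,40),5.07,-16,4),S(bin2w(80,0,130),5.07,-20,6)]
chk(way)
path(way,-1)
E
```

```text
(array([101.6,  -0.4,  11.9]), array([ 5.1,  5.8, -0. ]), array([-9.2, -1.3,  7.8]))
ik [ 0.523 -0.049  0.119] [ 0.26  0.33 -0.34 -0.03 -1.07 -1.72] err 0.0
ik [ 0.511 -0.05   0.106] [ 0.28  0.26 -0.48 -0.01 -0.88 -1.75] err 0.0
ik [ 0.494 -0.052  0.103] [ 0.31  0.16 -0.66  0.04 -0.65 -1.82] err 0.0
ik [ 0.472 -0.054  0.182] [ 0.34 -0.03 -0.66  0.06 -0.77 -1.86] err 0.0
CALL [[0.0009,0.0001,0.0033,-0.0002,-0.0255,0.0002,-1.0],[0.001,0.0001,0.0033,-0.0002,-0.0255,0.0002,-1.0],[0.0011,0.0001,0.0033,-0.0002,-0.0255,0.0002,-1.0],[0.0012,0.0001,0.0033,-0.0002,-0.0255,0.0002,-1.0],[0.0023,-0.0,0.0051,0.0,-0.0407,-0.0,-1.0]]
CALL [[0.0026,-0.0,0.005,0.0,-0.0407,-0.0,-1.0],[0.0028,-0.0,0.0049,0.0,-0.0407,-0.0,-1.0],[0.0037,-0.0,0.0008,-0.0,-0.0393,0.0,-1.0],[0.0037,-0.0,0.0006,-0.0,-0.0393,0.0,-1.0],[0.0038,-0.0,0.0005,-0.0,-0.0393,0.0,-1.0]]
CALL [[0.0038,-0.0,0.0003,-0.0,-0.0393,0.0,-1.0],[0.002,-0.0,-0.0134,-0.0,-0.0116,-0.0,-1.0],[0.0019,-0.0,-0.0134,-0.0,-0.0116,-0.0,-1.0],[0.0017,-0.0,-0.0135,-0.0,-0.0116,-0.0,-1.0],[0.0015,-0.0,-0.0135,-0.0,-0.0116,-0.0,-1.0]]
CALL [[0.0014,-0.0,-0.0135,-0.0,-0.0116,-0.0,-1.0],[0.0012,-0.0,-0.0135,-0.0,-0.0116,-0.0,-1.0]]
```

```bash
python3 - <<'E'
from h import *
way=[S(bin2w(105,0,14),5.07,0,4),S(bin2w(103,0,29),5.07,-8,4),S(bin2w(88,0,52),5.07,-18,5),S(bin2w(60,0,90),5.07,-22,4)]
chk(way)
path(way,-1)
E
```

```text
ik [ 0.524 -0.049  0.119] [ 0.26  0.33 -0.34 -0.03 -1.07 -1.72] err 0.0
ik [ 0.509 -0.05   0.114] [ 0.28  0.24 -0.49 -0.01 -0.87 -1.76] err 0.0
ik [ 0.481 -0.053  0.11 ] [ 0.32  0.11 -0.71  0.06 -0.61 -1.85] err 0.0
ik [ 0.45  -0.055  0.136] [ 0.36 -0.02 -0.81  0.1  -0.58 -1.92] err 0.0
CALL [[0.0007,0.0001,0.0033,-0.0002,-0.0255,0.0002,-1.0],[0.0008,0.0001,0.0032,-0.0002,-0.0255,0.0002,-1.0],[0.0009,0.0001,0.0032,-0.0002,-0.0255,0.0002,-1.0],[0.0009,0.0001,0.0032,-0.0002,-0.0255,0.0002,-1.0],[0.0029,-0.0,0.0019,0.0,-0.0349,-0.0,-1.0]]
CALL [[0.003,-0.0,0.0018,0.0,-0.0349,-0.0,-1.0],[0.003,-0.0,0.0017,0.0,-0.0349,-0.0,-1.0],[0.0031,-0.0,0.0016,0.0,-0.0349,-0.0,-1.0],[0.0048,0.0,0.001,0.0,-0.0349,0.0,-1.0],[0.0049,0.0,0.0009,0.0,-0.0349,0.0,-1.0]]
CALL [[0.0049,0.0,0.0007,0.0,-0.0349,0.0,-1.0],[0.0049,0.0,0.0005,0.0,-0.0349,0.0,-1.0],[0.0049,0.0,0.0003,0.0,-0.0349,0.0,-1.0],[0.0066,0.0,-0.0077,-0.0,-0.0175,0.0,-1.0],[0.0064,0.0,-0.0078,-0.0,-0.0175,0.0,-1.0]]
CALL [[0.0063,0.0,-0.0079,-0.0,-0.0175,0.0,-1.0],[0.0061,0.0,-0.008,-0.0,-0.0175,0.0,-1.0]]
```

Call:
step_arm([
  [[0.0007, 0, 0.003, 0, -0.0255, 0, -1], [0.0008, 0, 0.003, 0, -0.0255, 0, -1], [0.0009, 0, 0.003, 0, -0.0255, 0, -1], [0.0009, 0, 0.003, 0, -0.0255, 0, -1], [0.003, 0, 0.002, 0, -0.035, 0, -1]],
])

```text
t: 13.75
eef_pos: [0.5188, -0.0494, 0.0987]
tcp_rot: [0.134, -3.004, 0.009]
ft_force: [-0.7, -1.0, -4.5]
width: 0.194
gripper_force: 60.0
```

Call:
step_arm([
  [[0.003, 0, 0.0016, 0, -0.035, 0, -1], [0.003, 0, 0.0015, 0, -0.035, 0, -1], [0.003, 0, 0.0014, 0, -0.035, 0, -1], [0.005, 0, 0.001, 0, -0.035, 0, -1], [0.005, 0, 0.001, 0, -0.035, 0, -1]],
])

```text
t: 14.25
eef_pos: [0.5038, -0.0502, 0.0958]
tcp_rot: [-0.141, 3.089, 0.004]
ft_force: [3.8, 1.0, -3.1]
width: 0.191
gripper_force: 60.0
```

```bash
python3 - <<'E'
from h import *
print(lipnow())
way=[S(bin2w(88,0,54),5.07,-18,3),S(bin2w(60,0,90),5.07,-22,4),S(bin2w(40,0,150),5.07,-24,4)]
chk(way)
path(way,-1)
E
```

```text
(array([103.4,   0.9,  41.8]), array([  5.2, -12.6,   0. ]), array([ 3.8,  1. , -3.1]))
ik [ 0.481 -0.053  0.112] [ 0.32  0.11 -0.71  0.06 -0.62 -1.85] err 0.0
ik [ 0.45  -0.055  0.136] [ 0.36 -0.02 -0.81  0.1  -0.58 -1.92] err 0.0
ik [ 0.429 -0.057  0.19 ] [ 0.39 -0.16 -0.79  0.11 -0.71 -1.95] err 0.0
CALL [[0.0066,-0.0002,0.0006,0.0002,-0.0312,0.0009,-1.0],[0.0066,-0.0002,0.0004,0.0002,-0.0312,0.0009,-1.0],[0.0066,-0.0002,0.0002,0.0002,-0.0312,0.0009,-1.0],[0.0066,0.0,-0.0072,-0.0,-0.0175,0.0,-1.0],[0.0065,0.0,-0.0073,-0.0,-0.0175,0.0,-1.0]]
CALL [[0.0064,0.0,-0.0074,-0.0,-0.0175,0.0,-1.0],[0.0062,0.0,-0.0075,-0.0,-0.0175,0.0,-1.0],[0.0022,-0.0,-0.0144,-0.0,-0.0087,-0.0,-1.0],[0.0021,-0.0,-0.0144,-0.0,-0.0087,-0.0,-1.0],[0.002,-0.0,-0.0144,-0.0,-0.0087,-0.0,-1.0]]
CALL [[0.0019,-0.0,-0.0144,-0.0,-0.0087,-0.0,-1.0]]
```

Call:
step_arm([
  [[0.0066, 0, 0.0005, 0, -0.031, 0.001, -1], [0.0066, 0, 0.0004, 0, -0.031, 0.001, -1], [0.0066, 0, 0, 0, -0.031, 0.001, -1], [0.0066, 0, -0.007, 0, -0.0175, 0, -1], [0.0065, 0, -0.0075, 0, -0.0175, 0, -1]],
])

```text
t: 14.75
eef_pos: [0.4644, -0.0544, 0.1039]
tcp_rot: [-0.128, 2.97, 0.011]
ft_force: [1.0, -0.6, -3.6]
width: 0.191
gripper_force: 60.0
```

Call:
step_arm([
  [[0.0064, 0, -0.0075, 0, -0.0175, 0, -1], [0.0062, 0, -0.0075, 0, -0.0175, 0, -1], [0.002, 0, -0.0145, 0, -0.009, 0, -1], [0.002, 0, -0.0145, 0, -0.009, 0, -1], [0, 0, 0, 0, 0, 0, -1]],
])

```text
t: 15.25
eef_pos: [0.4406, -0.0563, 0.1456]
tcp_rot: [-0.126, 2.914, 0.016]
ft_force: [-0.0, 0.5, -3.0]
width: 0.191
gripper_force: 60.0
```

```bash
python3 - <<'E'
from h import *
print(lipnow());log()
im2,_=cloud("side");im,_=cloud("top");a=cv2.resize(im2[100:290,220:400],None,fx=3,fy=3)[:,:540];b=cv2.resize(im[180:310,340:425],None,fx=3,fy=3)
o=np.zeros((570,800,3),np.uint8);o[:570,:540]=a;o[:390,540:795]=b;cv2.imwrite("pics/s6.png",o)
E
```

```text
(array([ 46.9,  -0.2, 119.9]), array([  5. , -22.7,   0.1]), array([-0. ,  0.5, -3. ]))
t 15.25 tcp [ 0.4406 -0.0563  0.1456] rot [[-0.971, -0.087, 0.222], [-0.084, 0.996, 0.02], [-0.223, 0.001, -0.975]] q [ 0.377 -0.099 -0.798  0.103 -0.658 -1.936] F [-0.   0.5 -3. ] w 0.191
```

View pics/s6.png

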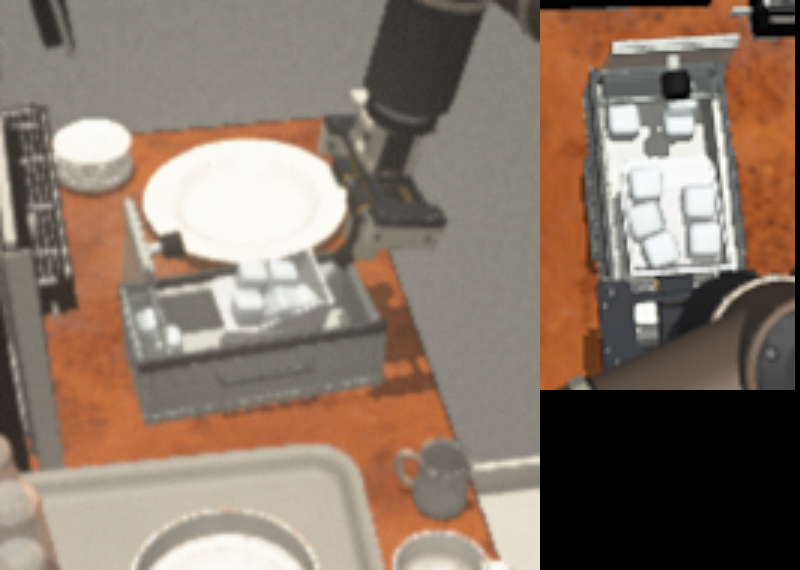

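The view shows five cubes settled between the scoop's sides against the back wall, near (265,290) on the left and (640–705,185–245) in the right inset. Two more are visible in the bin and none has spilled. I plan a slow carry to the dish.

```bash
python3 - <<'E'
from h import *
w=np.load("top0.npz")["w"].reshape(-1,3);w=w[np.isfinite(w).all(1)]
m=(w[:,0]>.5)&(w[:,0]<.85)&(w[:,1]>.05)&(w[:,1]<.75)
for x0 in(.5,.6,.7,.8,.9): 
    print(x0,[(round(y0,2),round(float(w[(w[:,0]>x0)&(w[:,0]<x0+.1)&(w[:,1]>y0)&(w[:,1]<y0+.1)][:,2].max(initial=0)),2)) for y0 in np.arange(.05,.75,.1)])
A=bin2w(47,0,120);B=bin2w(40,0,230);C=np.array([.635,.255,.22])
way=[S(A+(B-A)*s,5.07,-23,1) for s in(.1,.3,.55,.8,.95,1)]
ts=np.linspace(0,1,25)[1:];sm=ts*ts*(3-2*ts)
way+=[S(B+(C-B)*s,5.07+85*s,-23,1) for s in sm]
q=chk(way[5::4]);dn=[S(C+[0,0,-.08],90,-23),S((.635,.255,.075),90,20),S((.635,.257,.04),90,45),S((.635,.257,.04),90,55)];chk(dn,q)
path(way,-1)
E
```

```text
0.5 [(np.float64(0.05), 0.03), (np.float64(0.15), 0.05), (np.float64(0.25), 0.05), (np.float64(0.35), 0.05), (np.float64(0.45), 0.13), (np.float64(0.55), 0.05), (np.float64(0.65), 0.05)]
0.6 [(np.float64(0.05), 0.03), (np.float64(0.15), 0.05), (np.float64(0.25), 0.02), (np.float64(0.35), 0.05), (np.float64(0.45), 0.13), (np.float64(0.55), 0.12), (np.float64(0.65), 0.03)]
0.7 [(np.float64(0.05), 0.33), (np.float64(0.15), 0.13), (np.float64(0.25), 0.13), (np.float64(0.35), 0.13), (np.float64(0.45), 0.12), (np.float64(0.55), 0.01), (np.float64(0.65), 0.01)]
0.8 [(np.float64(0.05), 0.39), (np.float64(0.15), 0.13), (np.float64(0.25), 0.13), (np.float64(0.35), 0.13), (np.float64(0.45), 0.12), (np.float64(0.55), 0.01), (np.float64(0.65), 0.01)]
0.9 [(np.float64(0.05), 0.38), (np.float64(0.15), 0.13), (np.float64(0.25), 0.13), (np.float64(0.35), 0.27), (np.float64(0.45), 0.27), (np.float64(0.55), 0.27), (np.float64(0.65), 0.27)]
ik [ 0.429 -0.057  0.273] [ 0.39 -0.23 -0.62  0.08 -0.96 -1.91] err 0.0
ik [ 0.435 -0.054  0.272] [ 0.36 -0.21 -0.6   0.05 -0.96 -1.76] err 0.0
ik [ 0.457 -0.042  0.
[... 1385 characters left out ...]
.0017,0.0037,-0.0208,0.0,-0.0888,-1.0],[-0.0144,-0.003,0.004,-0.0211,-0.0,-0.0901,-1.0],[-0.0154,-0.0044,0.0043,-0.0211,0.0,-0.0901,-1.0],[-0.0161,-0.0058,0.0044,-0.0208,0.0,-0.0888,-1.0]]
CALL [[-0.0164,-0.0071,0.0044,-0.0202,0.0,-0.0863,-1.0],[-0.0162,-0.0082,0.0044,-0.0194,0.0,-0.0825,-1.0],[-0.0155,-0.009,0.0042,-0.0182,0.0,-0.0775,-1.0],[-0.0145,-0.0094,0.0039,-0.0167,-0.0,-0.0713,-1.0],[-0.0131,-0.0094,0.0035,-0.0149,0.0,-0.0637,-1.0]]
CALL [[-0.0113,-0.0088,0.003,-0.0129,-0.0,-0.055,-1.0],[-0.0092,-0.0077,0.0025,-0.0105,0.0,-0.0449,-1.0],[-0.0068,-0.0061,0.0018,-0.0079,0.0,-0.0336,-1.0],[-0.0042,-0.004,0.0011,-0.005,-0.0,-0.0211,-1.0],[-0.0015,-0.0014,0.0004,-0.0017,0.0,-0.0073,-1.0]]
```

```bash
python3 - <<'E'
from h import *
w=np.load("top0.npz")["w"].reshape(-1,3);w=w[np.isfinite(w).all(1)]
for y0 in np.arange(-.1,.45,.05):
    m=(w[:,1]>y0)&(w[:,1]<y0+.05)&(w[:,2]>.16)&(w[:,0]>.5);print(round(y0,2),w[m][:,0].min(initial=9).round(3),w[m][:,2].max(initial=0).round(2))
E
```

```text
-0.1 0.78 0.42
-0.05 0.771 0.39
0.0 0.772 0.39
0.05 0.775 0.39
0.1 0.776 0.38
0.15 1.059 0.38
0.2 1.061 0.38
0.25 1.06 0.38
0.3 1.064 0.38
0.35 0.903 0.38
0.4 0.903 0.37
```

Call:
step_arm([
  [[-0.002, 0, -0.0116, 0, -0.007, -0.002, -1], [-0.0037, 0, -0.0217, 0, 0, 0, -1], [-0.0046, 0, -0.0272, 0, 0, 0, -1], [-0.0046, 0, -0.0272, 0, 0, 0, -1], [-0.0027, 0, -0.0163, 0, 0, 0, -1]],
])

```text
t: 15.85
eef_pos: [0.435, -0.0567, 0.2519]
tcp_rot: [-0.129, 2.908, 0.015]
ft_force: [0.7, -1.1, -3.6]
width: 0.188
gripper_force: 60.0
```

Call:
step_arm([
  [[-0.0009, 0, -0.0054, 0, 0, 0, -1], [-0.0003, 0.0003, 0.0001, -0.0017, 0, -0.0073, -1], [-0.001, 0.0007, 0.0004, -0.005, 0, -0.0211, -1], [-0.0017, 0.0011, 0.0006, -0.0079, 0, -0.0336, -1], [-0.0026, 0.0014, 0.0009, -0.0105, 0, -0.0449, -1]],
])

```text
t: 16.35
eef_pos: [0.4388, -0.0526, 0.2529]
tcp_rot: [-0.293, 2.901, 0.033]
ft_force: [-0.2, -1.1, -3.1]
width: 0.19
gripper_force: 60.0
```

Call:
step_arm([
  [[-0.0037, 0.0016, 0.0013, -0.0129, 0, -0.055, -1], [-0.005, 0.0016, 0.0016, -0.0149, 0, -0.0637, -1], [-0.0066, 0.0013, 0.002, -0.0167, 0, -0.0713, -1], [-0.0082, 0.0009, 0.0025, -0.0182, 0, -0.0775, -1], [-0.0099, 0.0003, 0.0029, -0.0194, 0, -0.0825, -1]],
])

```text
t: 16.85
eef_pos: [0.4699, -0.035, 0.2504]
tcp_rot: [-0.81, 2.807, 0.094]
ft_force: [-0.2, 0.0, -3.2]
width: 0.188
gripper_force: 60.0
```

Call:
step_arm([
  [[-0.0115, -0.0006, 0.0033, -0.0202, 0, -0.0863, -1], [-0.0131, -0.0017, 0.0037, -0.0208, 0, -0.0888, -1], [-0.0144, -0.003, 0.004, -0.0211, 0, -0.0901, -1], [-0.0154, -0.0044, 0.0043, -0.0211, 0, -0.0901, -1], [-0.0161, -0.0058, 0.0044, -0.0208, 0, -0.0888, -1]],
])

```text
t: 17.35
eef_pos: [0.5346, 0.0042, 0.247]
tcp_rot: [-1.432, 2.566, 0.167]
ft_force: [-0.2, -0.2, -3.2]
width: 0.194
gripper_force: 60.0
```

```bash
python3 - <<'E'
from h import *
log();print(lipnow())
def scoopw():
    s=get_state();r=R.from_rotvec(s["tcp_rot"]);rs=r*R.from_matrix(D)*R.from_euler("y",-T0,degrees=True)
    return s["eef_pos"]-r.apply([0,0,grip_depth])+rs.apply(LIP-GR)
P=scoopw();psi=lipnow()[1][0];th=lipnow()[1][1];print(P,psi,th)
C=np.array([.635,.255,.22])
f=[.12,.24,.36,.48,.6,.7,.8,.88,.95,1]
way=[S(P+(C-P)*s,psi+(90-psi)*s,th+(-23-th)*s,1) for s in f]
path(way,-1)
E
```

```text
t 17.35 tcp [0.5346 0.0042 0.247 ] rot [[-0.511, -0.851, 0.117], [-0.829, 0.525, 0.194], [-0.226, 0.002, -0.974]] q [ 0.251  0.052 -0.282 -0.181 -1.08  -0.731] F [-0.2 -0.2 -3.2] w 0.194
(array([ 80.1, 183.4, 221.8]), array([ 58.3, -22.9,   0.1]), array([-0.2, -0.2, -3.2]))
[0.62057257 0.14372082 0.22179051] 58.3 -22.9
CALL [[-0.0122,-0.0051,0.0032,-0.0129,-0.0007,-0.0642,-1.0],[-0.0126,-0.0062,0.0032,-0.0151,-0.0002,-0.0647,-1.0],[-0.0129,-0.007,0.0033,-0.0151,-0.0002,-0.0647,-1.0],[-0.0131,-0.0079,0.0033,-0.0151,-0.0002,-0.0647,-1.0],[-0.0132,-0.0087,0.0033,-0.0151,-0.0002,-0.0647,-1.0]]
CALL [[-0.0111,-0.008,0.0028,-0.0126,-0.0002,-0.0539,-1.0],[-0.0111,-0.0087,0.0028,-0.0126,-0.0002,-0.0539,-1.0],[-0.0089,-0.0074,0.0022,-0.0101,-0.0001,-0.0431,-1.0],[-0.0077,-0.0068,0.002,-0.0088,-0.0001,-0.0377,-1.0],[-0.0055,-0.0051,0.0014,-0.0063,-0.0001,-0.0269,-1.0]]
```

Call:
step_arm([
  [[-0.0125, -0.005, 0.0032, -0.014, 0, -0.064, -1], [-0.0125, -0.006, 0.0032, -0.015, 0, -0.065, -1], [-0.013, -0.007, 0.0033, -0.015, 0, -0.065, -1], [-0.013, -0.008, 0.0033, -0.015, 0, -0.065, -1], [-0.013, -0.0087, 0.0033, -0.015, 0, -0.065, -1]],
])

```text
t: 17.85
eef_pos: [0.5935, 0.0505, 0.2455]
tcp_rot: [-1.847, 2.308, 0.213]
ft_force: [-0.8, 0.4, -3.3]
width: 0.191
gripper_force: 60.0
```

Call:
step_arm([
  [[-0.011, -0.008, 0.0028, -0.0126, 0, -0.054, -1], [-0.011, -0.0087, 0.0028, -0.0126, 0, -0.054, -1], [-0.009, -0.0074, 0.0022, -0.01, 0, -0.043, -1], [-0.0077, -0.0068, 0.002, -0.009, 0, -0.038, -1], [-0.0055, -0.005, 0.0014, -0.0063, 0, -0.027, -1]],
])

```text
t: 18.35
eef_pos: [0.6352, 0.0911, 0.2445]
tcp_rot: [-2.101, 2.101, 0.242]
ft_force: [0.6, -0.7, -3.6]
width: 0.189
gripper_force: 60.0
```

Call:
step_arm([
  [[0, 0, 0, 0, 0, 0, -1]],
])

```text
t: 18.45
eef_pos: [0.6353, 0.0912, 0.2448]
tcp_rot: [-2.099, 2.102, 0.242]
ft_force: [-0.6, -1.0, -3.5]
width: 0.189
gripper_force: 60.0
```

```bash
cat >> h.py <<'E'
def scoopw():
    s=get_state();r=R.from_rotvec(s["tcp_rot"]);rs=r*R.from_matrix(D)*R.from_euler("y",-T0,degrees=True)
    return s["eef_pos"]-r.apply([0,0,grip_depth])+rs.apply(LIP-GR),rs.as_euler("ZYX",degrees=True)
E
python3 - <<'E'
from h import *
P,e=scoopw();print(P,e)
# dish recheck
im,w=cloud("top");p=w[180:260,235:305];q=p[(p[...,2]>.036)&(p[...,2]<.055)]
c=q[:,:2];m=np.hypot(c[:,0]-.635,c[:,1]-.293)<.1;c=c[m];A=np.c_[2*c,np.ones(len(c))];x=np.linalg.lstsq(A,(c**2).sum(1),rcond=None)[0];print("dish",x[:2],len(c))
X=.635
way=[S((X,.255,.12),90,-23,5),S((X,.255,.07),90,-10,3),S((X,.257,.045),90,5,4),S((X,.257,.035),90,20,4),S((X,.257,.035),90,35,4),S((X,.257,.035),90,50,4)]
chk(way);path(way,-1)
E
```

```text
[0.63546578 0.25515912 0.21965428] [ 8.99002385e+01 -2.28962033e+01  5.27760591e-02]
dish [0.63443142 0.2926774 ] 146
ik [0.635 0.087 0.163] [ 0.3   0.36 -0.1  -0.25 -1.06 -0.19] err 0.0
ik [0.635 0.101 0.15 ] [ 0.46  0.38 -0.19 -0.   -1.   -0.46] err 0.0
ik [0.635 0.129 0.162] [ 0.62  0.42 -0.21  0.24 -1.1  -0.74] err 0.0
ik [0.635 0.163 0.181] [ 0.74  0.51 -0.17  0.39 -1.29 -0.93] err 0.0
ik [0.635 0.204 0.201] [ 0.84  0.63 -0.08  0.49 -1.51 -1.04] err 0.0
ik [0.635 0.249 0.209] [ 0.92  0.77  0.03  0.56 -1.73 -1.1 ] err 0.0
CALL [[0.0045,-0.0,0.0196,-0.0,-0.0004,-0.0005,-1.0],[0.0045,-0.0,0.0196,-0.0,-0.0004,-0.0005,-1.0],[0.0045,-0.0,0.0196,-0.0,-0.0004,-0.0005,-1.0],[0.0045,-0.0,0.0196,-0.0,-0.0004,-0.0005,-1.0],[0.0045,-0.0,0.0196,-0.0,-0.0004,-0.0005,-1.0]]
CALL [[-0.0021,0.0,0.0052,-0.0,0.0756,0.0,-1.0],[-0.0025,0.0,0.005,-0.0,0.0756,0.0,-1.0],[-0.0029,0.0,0.0048,-0.0,0.0756,0.0,-1.0],[-0.0058,0.0,-0.0032,0.0,0.0654,0.0,-1.0],[-0.0056,0.0,-0.0036,0.0,0.0654,0.0,-1.0]]
CALL [[-0.0053,0.0,-0.0039,0.0,0.0654,0.0,-1.0],[-0.005,0.0,-0.0043,0.0,0.0654,0.0,-1.0],[-0.0059,0.0,-0.007,-0.0,0.0654,-0.0,-1.0],[-0.0055,0.0,-0.0074,-0.0,0.0654,-0.0,-1.0],[-0.005,0.0,-0.0077,-0.0,0.0654,-0.0,-1.0]]
CALL [[-0.0045,0.0,-0.008,-0.0,0.0654,-0.0,-1.0],[-0.0053,0.0,-0.0094,0.0,0.0654,0.0,-1.0],[-0.0047,0.0,-0.0098,0.0,0.0654,0.0,-1.0],[-0.004,0.0,-0.01,0.0,0.0654,0.0,-1.0],[-0.0034,0.0,-0.0103,0.0,0.0654,0.0,-1.0]]
CALL [[-0.0053,0.0,-0.0094,0.0,0.0654,0.0,-1.0],[-0.0047,0.0,-0.0098,0.0,0.0654,0.0,-1.0],[-0.004,0.0,-0.01,0.0,0.0654,0.0,-1.0],[-0.0034,0.0,-0.0103,0.0,0.0654,0.0,-1.0]]
```

```bash
python3 - <<'E'
from h import *
X=.6345
way=[S((X,.255,.12),90,-22.9,5),S((X,.255,.082),90,-10,3),S((X,.257,.06),90,6,4),S((X,.257,.042),90,22,4),S((X,.257,.037),90,36,4),S((X,.257,.037),90,52,5)]
path(way,-1)
E
```

```text
CALL [[0.0045,0.0001,0.0195,-0.0,-0.0,-0.0005,-1.0],[0.0045,0.0001,0.0195,-0.0,-0.0,-0.0005,-1.0],[0.0045,0.0001,0.0195,-0.0,-0.0,-0.0005,-1.0],[0.0045,0.0001,0.0195,-0.0,-0.0,-0.0005,-1.0],[0.0045,0.0001,0.0195,-0.0,-0.0,-0.0005,-1.0]]
CALL [[-0.003,0.0,0.0014,-0.0,0.075,0.0,-1.0],[-0.0031,0.0,0.0012,-0.0,0.075,0.0,-1.0],[-0.0032,0.0,0.0009,-0.0,0.075,0.0,-1.0],[-0.0062,0.0,-0.0045,0.0,0.0698,0.0,-1.0],[-0.0059,0.0,-0.0049,0.0,0.0698,0.0,-1.0]]
CALL [[-0.0055,0.0,-0.0053,0.0,0.0698,0.0,-1.0],[-0.0051,0.0,-0.0057,0.0,0.0698,0.0,-1.0],[-0.007,0.0,-0.0057,-0.0,0.0698,0.0,-1.0],[-0.0066,0.0,-0.0062,-0.0,0.0698,0.0,-1.0],[-0.0061,0.0,-0.0066,-0.0,0.0698,0.0,-1.0]]
CALL [[-0.0056,0.0,-0.007,-0.0,0.0698,0.0,-1.0],[-0.0055,0.0,-0.0078,0.0,0.0611,0.0,-1.0],[-0.005,0.0,-0.0081,0.0,0.0611,0.0,-1.0],[-0.0045,0.0,-0.0084,0.0,0.0611,0.0,-1.0],[-0.004,0.0,-0.0087,0.0,0.0611,0.0,-1.0]]
CALL [[-0.0046,0.0,-0.008,0.0,0.0559,-0.0,-1.0],[-0.0041,0.0,-0.0083,0.0,0.0559,-0.0,-1.0],[-0.0037,0.0,-0.0085,0.0,0.0559,-0.0,-1.0],[-0.0032,0.0,-0.0087,0.0,0.0559,-0.0,-1.0],[-0.0027,-0.0,-0.0088,0.0,0.0559,-0.0,-1.0]]
```

Call:
step_arm([
  [[0.0045, 0, 0.0195, 0, 0, 0, -1], [0.0045, 0, 0.0195, 0, 0, 0, -1], [0.0045, 0, 0.0195, 0, 0, 0, -1], [0.0045, 0, 0.0195, 0, 0, 0, -1], [0.0045, 0, 0.0195, 0, 0, 0, -1]],
])

```text
t: 19.0
eef_pos: [0.6346, 0.0906, 0.1461]
tcp_rot: [-2.096, 2.103, 0.239]
ft_force: [-0.4, -0.0, -2.9]
width: 0.186
gripper_force: 60.0
```

Call:
step_arm([
  [[-0.003, 0, 0.0014, 0, 0.075, 0, -1], [-0.003, 0, 0.0012, 0, 0.075, 0, -1], [-0.0032, 0, 0.001, 0, 0.075, 0, -1], [-0.0062, 0, -0.0045, 0, 0.07, 0, -1], [-0.006, 0, -0.005, 0, 0.07, 0, -1]],
])

```text
t: 19.5
eef_pos: [0.6348, 0.1131, 0.1541]
tcp_rot: [2.147, -2.154, 0.151]
ft_force: [-0.9, -0.0, -4.1]
width: 0.19
gripper_force: 60.0
```

Call:
step_arm([
  [[-0.0055, 0, -0.0053, 0, 0.07, 0, -1], [-0.005, 0, -0.0057, 0, 0.07, 0, -1], [-0.007, 0, -0.0057, 0, 0.07, 0, -1], [-0.0066, 0, -0.0062, 0, 0.07, 0, -1], [-0.006, 0, -0.0066, 0, 0.07, 0, -1]],
])

```text
t: 20.0
eef_pos: [0.6351, 0.1505, 0.1742]
tcp_rot: [1.946, -1.954, 0.487]
ft_force: [0.1, 1.1, -0.5]
width: 0.192
gripper_force: 60.0
```

Call:
step_arm([
  [[-0.0056, 0, -0.007, 0, 0.07, 0, -1], [-0.0055, 0, -0.0078, 0, 0.061, 0, -1], [-0.005, 0, -0.008, 0, 0.061, 0, -1], [-0.0045, 0, -0.0084, 0, 0.061, 0, -1], [-0.004, 0, -0.0087, 0, 0.061, 0, -1]],
])

```text
t: 20.5
eef_pos: [0.6354, 0.194, 0.1924]
tcp_rot: [1.747, -1.754, 0.742]
ft_force: [0.8, -0.1, -2.0]
width: 0.191
gripper_force: 60.0
```

Call:
step_arm([
  [[-0.0046, 0, -0.008, 0, 0.056, 0, -1], [-0.004, 0, -0.0083, 0, 0.056, 0, -1], [-0.0037, 0, -0.0085, 0, 0.056, 0, -1], [-0.0032, 0, -0.0087, 0, 0.056, 0, -1], [-0.0027, 0, -0.009, 0, 0.056, 0, -1]],
])

```text
t: 21.0
eef_pos: [0.6356, 0.2388, 0.2037]
tcp_rot: [1.558, -1.564, 0.936]
ft_force: [0.4, -0.4, -2.1]
width: 0.191
gripper_force: 60.0
```

```bash
python3 - <<'E'
from h import *
P,e=scoopw();print(P,e);log()
im2,_=cloud("side");cv2.imwrite("pics/s7.png",cv2.resize(im2[180:360,180:420],(800,600)))
way=[S(P+[0,-.01,.12],90,52,6),S((.55,.12,.28),60,10,8)]
chk(way)
path(way,-1)
E
```

```text
[0.63602422 0.25702289 0.03889074] [89.66760283 52.06383445 -0.23025855]
t 21.0 tcp [0.6356 0.2388 0.2037] rot [[-0.003, -1.0, -0.001], [-0.472, 0.003, -0.882], [0.882, -0.002, -0.472]] q [ 0.922  0.794  0.048  0.573 -1.768 -1.105] F [ 0.4 -0.4 -2.1] w 0.191
ik [0.636 0.245 0.333] [ 0.91  0.69  0.12  0.61 -1.91 -0.99] err 0.0
ik [0.491 0.018 0.408] [ 0.56  0.12 -0.06  0.16 -1.7  -1.09] err 0.0
CALL [[0.0188,-0.0001,-0.0077,0.0,-0.0012,-0.0002,-1.0],[0.0188,-0.0001,-0.0078,0.0,-0.0012,-0.0002,-1.0],[0.0188,-0.0001,-0.0078,0.0,-0.0012,-0.0002,-1.0],[0.0188,-0.0001,-0.0078,0.0,-0.0012,-0.0002,-1.0],[0.0188,-0.0001,-0.0078,0.0,-0.0012,-0.0002,-1.0]]
CALL [[0.0188,-0.0001,-0.0079,0.0,-0.0012,-0.0002,-1.0],[0.0201,0.0185,0.0199,-0.0437,-0.0895,0.0507,-1.0],[0.0227,0.0166,0.0187,-0.0437,-0.0895,0.0507,-1.0],[0.0251,0.0146,0.0173,-0.0437,-0.0895,0.0507,-1.0],[0.0273,0.0125,0.0155,-0.0437,-0.0895,0.0507,-1.0]]
CALL [[0.0291,0.0105,0.0135,-0.0437,-0.0895,0.0507,-1.0],[0.0307,0.0084,0.0112,-0.0437,-0.0895,0.0507,-1.0],[0.032,0.0064,0.0087,-0.0437,-0.0895,0.0507,-1.0],[0.0329,0.0044,0.0061,-0.0437,-0.0895,0.0507,-1.0]]
```

View pics/s7.png

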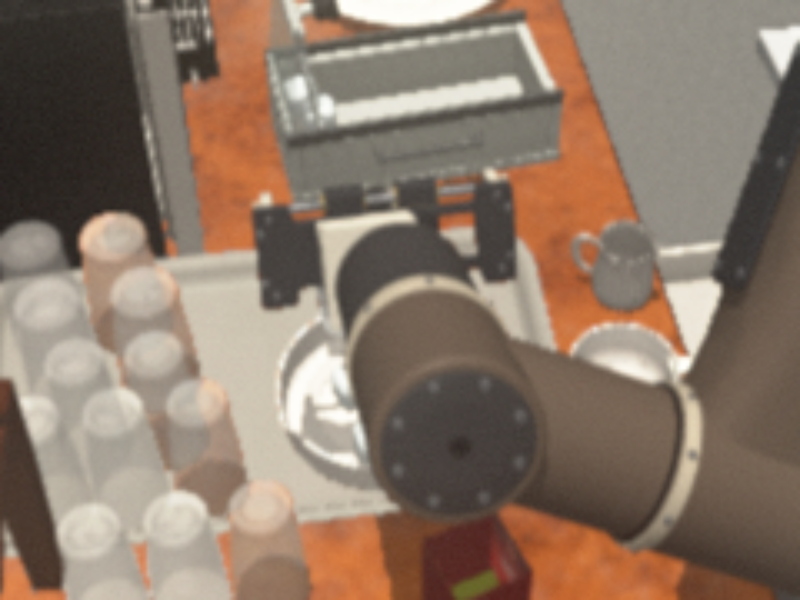

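The side view shows the scoop tipped over the dish with the arm hiding most of it. That picture used up (and by one exceeded) my viewing budget, so from here I check by numbers only. I lift clear and step back.

Call:
step_arm([
  [[0.008, 0, -0.003, 0, 0, 0, -1], [0.016, 0, -0.007, 0, 0, 0, -1], [0.019, 0, -0.008, 0, 0, 0, -1], [0.019, 0, -0.008, 0, 0, 0, -1], [0.019, 0, -0.008, 0, 0, 0, -1]],
])

```text
t: 21.55
eef_pos: [0.6353, 0.2295, 0.2945]
tcp_rot: [1.559, -1.567, 0.935]
ft_force: [0.9, 0.2, -1.9]
width: 0.191
gripper_force: 60.0
```

Call:
step_arm([
  [[0.019, 0, -0.008, 0, 0, 0, -1], [0.02, 0.0185, 0.02, -0.044, -0.09, 0.051, -1], [0.0225, 0.0165, 0.019, -0.044, -0.09, 0.051, -1], [0.025, 0.0145, 0.017, -0.044, -0.09, 0.051, -1], [0.027, 0.0125, 0.0155, -0.044, -0.09, 0.051, -1]],
])

```text
t: 22.05
eef_pos: [0.5602, 0.1199, 0.3459]
tcp_rot: [1.521, -2.035, 0.619]
ft_force: [0.2, -0.7, -1.8]
width: 0.192
gripper_force: 60.0
```

Call:
step_arm([
  [[0.029, 0.0105, 0.0135, -0.044, -0.09, 0.051, -1], [0.031, 0.0085, 0.011, -0.044, -0.09, 0.051, -1], [0.032, 0.0065, 0.009, -0.044, -0.09, 0.051, -1], [0.033, 0.0045, 0.006, -0.044, -0.09, 0.051, -1]],
])

```text
t: 22.45
eef_pos: [0.4847, 0.0117, 0.3792]
tcp_rot: [1.411, -2.465, 0.241]
ft_force: [1.4, -1.8, -1.4]
width: 0.192
gripper_force: 60.0
```

```bash
python3 - <<'E'
from h import *
P,e=scoopw();print(P,e);log()
z0=np.load("top0.npz")["w"]
for n in("side","top"):
    im,w=cloud(n);np.savez(n+"1.npz",im=im,w=w);p=w.reshape(-1,3)
    m=np.hypot(p[:,0]-.6345,p[:,1]-.293)<.078;q=p[m]
    cub=q[(q[:,2]>.018)]
    print(n,"dish pts",m.sum(),"above .018:",len(cub),"hist",np.histogram(q[:,2],[-.01,.004,.012,.018,.026,.034,.042,.05,.06,.08,.12]))
    # grid height map of dish, 16mm cells
    H=np.full((11,11),0.)
    for a,b,c in q:
        i,j=int((a-.6345+.088)/.016),int((b-.293+.088)/.016);H[i,j]=max(H[i,j],c)
    print((H*1000).astype(int)[::-1,::-1])
    # dish rim refit
    r=np.hypot(p[:,0]-.6345,p[:,1]-.293);c=p[(r>.08)&(r<.098)&(p[:,2]>.037)&(p[:,2]<.055)][:,:2]
    A=np.c_[2*c,np.ones(len(c))];x=np.linalg.lstsq(A,(c**2).sum(1),rcond=None)[0];print("dish",x[:2],len(c))
E
```

```text
[0.54811616 0.11933317 0.27014675] [59.55628669  9.4874356  -0.07027018]
t 22.45 tcp [0.4847 0.0117 0.3792] rot [[-0.478, -0.862, -0.166], [-0.814, 0.507, -0.285], [0.33, -0.001, -0.944]] q [ 0.56   0.111 -0.083  0.155 -1.675 -1.098] F [ 1.4 -1.8 -1.4] w 0.192
side dish pts 1609 above .018: 638 hist (array([ 35, 884,  52,  71, 122, 419,  26,   0,   0,   0]), array([-0.01 ,  0.004,  0.012,  0.018,  0.026,  0.034,  0.042,  0.05 ,
        0.06 ,  0.08 ,  0.12 ]))
[[ 0  0  0  0 10 14  9  0  0  0  0]
 [ 0  0 10 11 13 10 11 12  9  0  0]
 [ 0  0 11 12 11 36 38 36 10 10  0]
 [ 0 38 41 38 11 41 42 40 12 11  0]
 [ 0 41 42 40 10 42 41 40 11 11 11]
 [ 0 44 39 42 11 34 43 40 10 13  8]
 [ 0 10 34 36 39 40 44 40 11 12  8]
 [ 0 42 42 40 43 41 42 38 12 10 10]
 [ 0 43 41 41 42 41 12 12 10 11  0]
 [ 0  0 38 10 11 13 12 14 11  0  0]
 [ 0  0  0  0  7 11  7  0  0  0  0]]
dish [0.63650853 0.29398135] 335
top dish pts 160 above .018: 0 hist (array([ 28, 119,  13,   0,   0,   0,   0,   0,   0,   0]), array([-0.01 ,  0.004,  0.012,  0.018,  0.026,  0.034,  0.042,  0.05 ,
        0.06 ,  0.08 ,  0.12 ]))
[[ 0  0  0  0  0  0  0  0  0  0  0]
 [ 0  0  0  0  0  0  0  0  0  0  0]
 [ 0  0  0  0  0  0  0  0  0  0  0]
 [ 0  0  0  0  0  0  0  0  0  0  0]
 [ 0  0  0  0  0  0  0  0  0  0  0]
 [ 0  0  0  0  0  0  0  0  0 11 12]
 [ 0  0  0  0  0  0  0  0  9 14  9]
 [ 0  0  0  0  0  0  0  9 11 16  7]
 [ 0  0  0  0  0  0  0 12 12 12  0]
 [ 0  0  0  0  0  0  0 13 10  0  0]
 [ 0  0  0  0  0  0  0  0  0  0  0]]
dish [0.6321563  0.28808181] 40
```

The height map shows about five cubes lying flat in the dish (tops at about 40 mm), and the dish has not moved. The scoop goes back to its plate.

```bash
python3 - <<'E'
from h import *
s=get_state();p0=s["eef_pos"];G0=p0-R.from_rotvec(s["tcp_rot"]).apply([0,0,grip_depth])
r1=stool(PSI0,0);G1=PLACE_TCP-r1.apply([0,0,grip_depth])
H=G1+[0,0,.16]
n=14
way=[(G0+(H-G0)*k/n,stool(59.5+(PSI0-59.5)*k/n,9.5*(1-k/n)),1) for k in range(1,n+1)]
chk(way[4::5]);path(way,-1)
E
```

```text
ik [ 0.472 -0.108  0.355] [ 0.26  0.11 -0.14  0.1  -1.58 -1.22] err 0.0
ik [ 0.457 -0.231  0.31 ] [-0.04  0.16 -0.15  0.05 -1.47 -1.34] err 0.0
CALL [[0.0183,-0.0093,0.016,-0.0311,-0.006,0.0752,-1.0],[0.0174,-0.0113,0.0155,-0.0264,-0.0118,0.0798,-1.0],[0.0166,-0.0131,0.015,-0.0254,-0.0118,0.0801,-1.0],[0.0156,-0.0148,0.0144,-0.0245,-0.0118,0.0804,-1.0],[0.0145,-0.0164,0.0139,-0.0235,-0.0118,0.0807,-1.0]]
CALL [[0.0133,-0.0178,0.0133,-0.0226,-0.0118,0.0809,-1.0],[0.0119,-0.0192,0.0127,-0.0216,-0.0118,0.0812,-1.0],[0.0104,-0.0204,0.0121,-0.0206,-0.0118,0.0815,-1.0],[0.0088,-0.0215,0.0116,-0.0197,-0.0118,0.0817,-1.0],[0.0071,-0.0224,0.0111,-0.0187,-0.0118,0.0819,-1.0]]
CALL [[0.0053,-0.0231,0.0105,-0.0177,-0.0118,0.0821,-1.0],[0.0035,-0.0237,0.0101,-0.0167,-0.0118,0.0823,-1.0],[0.0016,-0.0241,0.0096,-0.0158,-0.0118,0.0825,-1.0],[-0.0003,-0.0244,0.0092,-0.0148,-0.0118,0.0827,-1.0]]
```

Call:
step_arm([
  [[0.018, -0.009, 0.016, -0.031, -0.006, 0.075, -1], [0.0175, -0.011, 0.0155, -0.026, -0.012, 0.08, -1], [0.0165, -0.013, 0.015, -0.025, -0.012, 0.08, -1], [0.0155, -0.015, 0.0145, -0.0245, -0.012, 0.0805, -1], [0.0145, -0.0165, 0.014, -0.0235, -0.012, 0.0805, -1]],
])

```text
t: 23.05
eef_pos: [0.4696, -0.1085, 0.3329]
tcp_rot: [0.876, -2.728, 0.129]
ft_force: [1.0, -0.1, -0.9]
width: 0.191
gripper_force: 60.0
```

Call:
step_arm([
  [[0.0133, -0.018, 0.0133, -0.0226, -0.012, 0.081, -1], [0.012, -0.019, 0.0127, -0.0216, -0.012, 0.081, -1], [0.0104, -0.0204, 0.012, -0.0206, -0.012, 0.0815, -1], [0.009, -0.0215, 0.0116, -0.02, -0.012, 0.0815, -1], [0.007, -0.0224, 0.011, -0.0187, -0.012, 0.082, -1]],
])

```text
t: 23.55
eef_pos: [0.4551, -0.2293, 0.2883]
tcp_rot: [0.293, -2.902, 0.04]
ft_force: [0.3, -0.3, -1.8]
width: 0.192
gripper_force: 60.0
```

Call:
step_arm([
  [[0.0053, -0.023, 0.0105, -0.0177, -0.012, 0.082, -1], [0.0035, -0.0237, 0.01, -0.0167, -0.012, 0.082, -1], [0.0016, -0.024, 0.0096, -0.0158, -0.012, 0.0825, -1], [0, -0.0244, 0.009, -0.0148, -0.012, 0.0825, -1], [0, 0, 0, 0, 0, 0, -1]],
])

```text
t: 24.05
eef_pos: [0.4432, -0.3271, 0.2516]
tcp_rot: [-0.202, -2.955, -0.008]
ft_force: [0.4, 0.0, -2.0]
width: 0.188
gripper_force: 60.0
```

```bash
python3 - <<'E'
from h import *
print(scoopw());log()
# scoop bottom level check in views: fit plane of the bowl floor from side cloud, in the scoop frame
P,e=scoopw();s=get_state();rs=R.from_rotvec(s["tcp_rot"])*R.from_matrix(D)*R.from_euler("y",-T0,degrees=True);O=P-rs.apply(LIP)
for n in("side","top"):
    im,w=cloud(n);p=w.reshape(-1,3);p=p[np.isfinite(p).all(1)];q=rs.inv().apply(p-O)
    m=(abs(q[:,0]-5)<9)&(abs(q[:,1])<.035)&(q[:,0]>-.035)&(q[:,0]<.05)&(q[:,2]>-.02)&(q[:,2]<.08)
    q=q[m]; 
    if len(q)<20: print(n,len(q));continue
    k=q[:,2]<.015;A=np.c_[q[k][:,:2],np.ones(k.sum())];c=np.linalg.lstsq(A,q[k][:,2],rcond=None)[0];print(n,len(q),"high pts",(~k).sum(),"slopes deg",np.degrees(c[:2]).round(2),"z0 mm",c[2]*1e3)
r1=stool(PSI0,0);G1=PLACE_TCP-r1.apply([0,0,grip_depth])
path([(G1+[0,0,.04],r1,5),(G1+[0,0,.008],r1,3)],-1)
E
```

```text
(array([ 0.58232787, -0.34676031,  0.16351836]), array([-7.7839071 ,  0.46616988, -0.40171046]))
t 24.05 tcp [ 0.4432 -0.3271  0.2516] rot [[-0.975, 0.135, -0.178], [0.134, 0.991, 0.017], [0.178, -0.007, -0.984]] q [-0.259  0.241 -0.122  0.029 -1.385 -1.456] F [ 0.4  0.  -2. ] w 0.188
side 178 high pts 0 slopes deg [-9.91  0.2 ] z0 mm -8.183555778529776
top 0
CALL [[-0.0039,-0.0005,0.0232,-0.0016,-0.0013,0.0011,-1.0],[-0.0039,-0.0005,0.0232,-0.0016,-0.0013,0.0011,-1.0],[-0.0038,-0.0006,0.0232,-0.0016,-0.0013,0.0011,-1.0],[-0.0038,-0.0006,0.0232,-0.0016,-0.0013,0.0011,-1.0],[-0.0038,-0.0006,0.0232,-0.0016,-0.0013,0.0011,-1.0]]
CALL [[-0.0018,0.0,0.0105,0.0,0.0,0.0,-1.0],[-0.0018,0.0,0.0105,0.0,0.0,0.0,-1.0],[-0.0018,0.0,0.0105,0.0,0.0,0.0,-1.0]]
```

The scoop is empty but has slipped about 10° lip-down in the grip. I correct the tool pitch before setting it down.

```bash
python3 - <<'E'
import h
from h import *
r0=stool(PSI0,0);G1=PLACE_TCP-r0.apply([0,0,grip_depth])
h.T0=-0.1;r1=stool(PSI0,0)
way=[(G1+[0,0,.045],r1,6)]
chk(way);path(way,-1)
E
```

```text
ik [ 0.446 -0.329  0.159] [-0.28  0.23 -0.38 -0.   -0.96 -1.43] err 0.0
CALL [[-0.0036,-0.0004,0.0185,-0.0013,-0.0299,0.001,-1.0],[-0.0031,-0.0004,0.0186,-0.0013,-0.0299,0.001,-1.0],[-0.0025,-0.0005,0.0186,-0.0013,-0.0299,0.001,-1.0],[-0.002,-0.0005,0.0187,-0.0013,-0.0299,0.001,-1.0],[-0.0014,-0.0005,0.0188,-0.0013,-0.0299,0.001,-1.0]]
CALL [[-0.0009,-0.0005,0.0188,-0.0013,-0.0299,0.001,-1.0]]
```

Call:
step_arm([
  [[-0.0036, -0.0004, 0.0185, -0.001, -0.03, 0.001, -1], [-0.003, -0.0004, 0.0185, -0.001, -0.03, 0.001, -1], [-0.0025, -0.0005, 0.0185, -0.001, -0.03, 0.001, -1], [-0.002, -0.0005, 0.0187, -0.001, -0.03, 0.001, -1], [-0.0014, -0.0005, 0.0188, -0.001, -0.03, 0.001, -1]],
])

```text
t: 24.65
eef_pos: [0.4466, -0.3271, 0.1587]
tcp_rot: [-0.208, -3.109, 0.002]
ft_force: [-0.2, -0.1, -2.6]
width: 0.188
gripper_force: 60.0
```

Call:
step_arm([
  [[-0.001, -0.0005, 0.0188, -0.001, -0.03, 0.001, -1], [0, 0, 0, 0, 0, 0, -1]],
])

```text
t: 24.85
eef_pos: [0.4448, -0.327, 0.1381]
tcp_rot: [-0.213, -3.134, 0.0]
ft_force: [-0.9, -0.6, -1.5]
width: 0.193
gripper_force: 60.0
```

```bash
cat > lvl.py <<'E'
import h
from h import *
h.T0=-.1
s=get_state();r=R.from_rotvec(s["tcp_rot"]);rs=r*R.from_matrix(D)*R.from_euler("y",.1,degrees=True)
G=s["eef_pos"]-r.apply([0,0,grip_depth]);O=G-rs.apply(GR);Rz=R.from_euler("z",rs.as_euler("ZYX")[0])
for n in("side","top"):
    im,w=cloud(n);p=w.reshape(-1,3);p=p[np.isfinite(p).all(1)];q=Rz.inv().apply(p-[O[0],O[1],0])
    m=(abs(q[:,1])<.036)&(q[:,0]>-.035)&(q[:,0]<.05)&(q[:,2]>O[2]-.03)&(q[:,2]<O[2]+.05);q=q[m]
    if len(q)<20: print(n,len(q));continue
    for it in range(3):
        A=np.c_[q[:,:2],np.ones(len(q))];c=np.linalg.lstsq(A,q[:,2],rcond=None)[0];q=q[abs(A@c-q[:,2])<.008]
    print(n,len(q),"slopes deg",np.degrees(c[:2]).round(2),"floor z at origin",c[2].round(4),"expected",(O[2]+.003).round(4))
print("G",G.round(4),"ypr",rs.as_euler("ZYX",degrees=True).round(2),"F",s["ft_force"].round(1),"t",s["t"])
E
python3 lvl.py
```

```text
side 179 slopes deg [0.5  0.76] floor z at origin 0.0586 expected 0.0543
top 0
G [ 0.4448 -0.327   0.1569] ypr [-7.79  0.11 -0.02] F [-0.9 -0.6 -1.5] t 24.85
```

Call:
step_arm([
  [[0, -0.001, 0.012, 0, 0, 0, -1], [0, -0.001, 0.012, 0, 0, 0, -1], [0, 0, 0.01, 0, 0, 0, -1], [0, 0, 0.004, 0, 0, 0, -1], [0, 0, 0.002, 0, 0, 0, -1]],
])

```text
t: 25.45
eef_pos: [0.446, -0.3305, 0.0985]
tcp_rot: [0.216, 3.133, -0.002]
ft_force: [0.1, -0.3, -1.1]
width: 0.189
gripper_force: 60.0
```

Call:
step_arm([
  [[0, 0, 0.0015, 0, 0, 0, -1], [0, 0, 0, 0, 0, 0, -1]],
])

```text
t: 25.65
eef_pos: [0.4465, -0.3306, 0.0979]
tcp_rot: [0.216, 3.131, -0.003]
ft_force: [0.4, -0.4, -1.7]
width: 0.19
gripper_force: 60.0
```

Call:
step_arm([
  [[0, 0, 0.0015, 0, 0, 0, -1], [0, 0, 0, 0, 0, 0, -1]],
])

```text
t: 25.85
eef_pos: [0.4465, -0.3306, 0.0965]
tcp_rot: [0.216, 3.131, -0.003]
ft_force: [-1.1, -0.1, -2.3]
width: 0.189
gripper_force: 60.0
```

```bash
python3 lvl.py
```

```text
side 187 slopes deg [0.99 0.9 ] floor z at origin 0.017 expected 0.0129
top 0
G [ 0.4464 -0.3306  0.1153] ypr [-7.89 -0.09 -0.08] F [-1.1 -0.1 -2.3] t 25.85
```

Call:
step_arm([
  [[0, 0, 0.0015, 0, 0, 0, -1], [0, 0, 0, 0, 0, 0, -1]],
])

```text
t: 26.15
eef_pos: [0.4463, -0.3305, 0.0948]
tcp_rot: [0.216, 3.131, -0.002]
ft_force: [-0.2, -1.2, -1.6]
width: 0.192
gripper_force: 60.0
```

Call:
step_arm([
  [[0, 0, 0.0015, 0, 0, 0, -1], [0, 0, 0, 0, 0, 0, -1]],
])

```text
t: 26.35
eef_pos: [0.4465, -0.3306, 0.0934]
tcp_rot: [0.216, 3.131, -0.003]
ft_force: [-0.7, -1.0, -1.2]
width: 0.194
gripper_force: 60.0
```

```bash
python3 lvl.py
```

```text
side 185 slopes deg [ 1.1  -0.48] floor z at origin 0.0138 expected 0.0098
top 0
G [ 0.4464 -0.3306  0.1122] ypr [-7.88 -0.08 -0.08] F [-0.7 -1.  -1.2] t 26.35
```

Call:
step_arm([
  [[0, 0, 0.001, 0, 0, 0, -1], [0, 0, 0, 0, 0, 0, -1]],
])

```text
t: 26.65
eef_pos: [0.4464, -0.3306, 0.0933]
tcp_rot: [0.215, 3.131, -0.003]
ft_force: [-2.6, 2.9, 7.2]
width: 0.19
gripper_force: 60.0
```

Call:
step_arm([
  [[0, 0, 0.001, 0, 0, 0, -1], [0, 0, 0, 0, 0, 0, -1]],
])

```text
t: 26.85
eef_pos: [0.4464, -0.3307, 0.0932]
tcp_rot: [0.215, 3.131, -0.003]
ft_force: [-5.6, 4.3, 14.7]
width: 0.19
gripper_force: 60.0
```

Call:
step_arm([
  [[0, 0, 0.001, 0, 0, 0, -1], [0, 0, 0, 0, 0, 0, -1]],
])

```text
t: 27.05
eef_pos: [0.4464, -0.3307, 0.0932]
tcp_rot: [0.214, 3.131, -0.004]
ft_force: [-7.9, 7.6, 24.4]
width: 0.192
gripper_force: 60.0
```

```bash
python3 lvl.py
```

```text
side 185 slopes deg [ 0.53 -0.11] floor z at origin 0.0139 expected 0.0096
top 0
G [ 0.4463 -0.3307  0.112 ] ypr [-7.83 -0.12 -0.13] F [-7.9  7.6 24.4] t 27.05
```

The scoop is on the plate (the force rises with no further travel). I unload it, release softly and retreat upwards.

Call:
step_arm([
  [[0, 0, -0.0025, 0, 0, 0, -1], [0, 0, 0, 0, 0, 0, -1], [0, 0, 0, 0, 0, 0, -1]],
], force=5)

```text
t: 27.45
eef_pos: [0.4468, -0.3308, 0.0934]
tcp_rot: [0.215, 3.131, -0.003]
ft_force: [-3.0, 1.2, 6.5]
width: 0.192
gripper_force: 5.0
```

Call:
step_arm([
  [[0, 0, 0, 0, 0, 0, -0.5], [0, 0, 0, 0, 0, 0, -0.2], [0, 0, 0, 0, 0, 0, 0.2], [0, 0, 0, 0, 0, 0, 0.2], [0, 0, 0, 0, 0, 0, 0.2]],
])

```text
t: 27.95
eef_pos: [0.4464, -0.3306, 0.0928]
tcp_rot: [0.216, 3.132, -0.002]
ft_force: [0.5, 0.1, -0.6]
width: 0.548
gripper_force: 0.0
```

Call:
step_arm([
  [[0, 0, -0.01, 0, 0, 0, 0.2], [0, 0, -0.03, 0, 0, 0, 0.2], [0, 0, -0.04, 0, 0, 0, 0.2], [0, 0, -0.04, 0, 0, 0, 0.2], [0, 0, -0.04, 0, 0, 0, 0.2]],
])

```text
t: 28.45
eef_pos: [0.4457, -0.3303, 0.2555]
tcp_rot: [0.216, 3.131, -0.003]
ft_force: [1.0, -1.0, -0.1]
width: 0.602
gripper_force: 0.0
```

Call:
step_arm([
  [[0.03, 0, -0.02, 0, 0, 0, 0.2], [0, 0, 0, 0, 0, 0, 0.2], [0, 0, 0, 0, 0, 0, 0.2]],
])

```text
t: 28.75
eef_pos: [0.416, -0.3261, 0.2741]
tcp_rot: [0.216, 3.129, -0.003]
ft_force: [0.4, 1.1, -0.8]
width: 0.596
gripper_force: 0.0
```

```bash
python3 - <<'E'
from h import *
log()
im,w=cloud("side");np.savez("side2.npz",im=im,w=w)
im2,w2=cloud("top")
im3,w3=wcloud()
O=np.array([.525,-.340]);Rz=R.from_euler("z",PSI0,degrees=True)
for n,W in(("side",w),("top",w2),("wrist",w3)):
    p=W.reshape(-1,3);p=p[np.isfinite(p).all(1)]
    q=Rz.inv().apply(p-[O[0],O[1],0])
    m=(abs(q[:,1])<.036)&(q[:,0]>-.035)&(q[:,0]<.05)&(q[:,2]<.1)&(q[:,2]>0);a=q[m]
    if len(a)>20:
        A=np.c_[a[:,:2],np.ones(len(a))];c=np.linalg.lstsq(A,a[:,2],rcond=None)[0];print(n,len(a),"floor slopes",np.degrees(c[:2]).round(2),"z",c[2].round(4),"max",a[:,2].max().round(3))
    h=q[(abs(q[:,0]+.085)<.035)&(abs(q[:,1])<.03)&(q[:,2]>.095)&(q[:,2]<.17)];print(" handle pts",len(h),h.mean(0).round(4) if len(h) else "")
    # bystanders and spills
    o=np.load("top0.npz")["w"].reshape(-1,3)
    for k,(x0,x1,y0,y1) in dict(mug=(.36,.5,.26,.4),jug=(.36,.45,.14,.23)).items():
        f=lambda v:v[(v[:,0]>x0)&(v[:,0]<x1)&(v[:,1]>y0)&(v[:,1]<y1)&(v[:,2]>.03)&(v[:,2]<.09)]
        b=f(p);print(" ",k,len(b),(b[:,:2].min(0).round(3),b[:,:2].max(0).round(3)) if len(b) else "")
    b=p[(abs(BR.inv().apply(p-BX)[:,1])<.055)];b=BR.inv().apply(b-BX);k=b[(b[:,0]>-.04)&(b[:,0]<.14)&(b[:,2]>.10)&(b[:,2]<.24)];print("  cover pts",len(k),k[:,0].min(initial=9).round(3),k[:,2].max(initial=0).round(3))
    i=b[(b[:,0]>-.12)&(b[:,0]<.1)&(b[:,2]>.03)&(b[:,2]<.075)];print("  ice in bin pts",len(i))
o=np.load("top0.npz")["w"].reshape(-1,3)
for k,(x0,x1,y0,y1) in dict(mug=(.36,.5,.26,.4),jug=(.36,.45,.14,.23)).items():
    b=o[(o[:,0]>x0)&(o[:,0]<x1)&(o[:,1]>y0)&(o[:,1]<y1)&(o[:,2]>.03)&(o[:,2]<.09)];print("before top",k,b[:,:2].min(0).round(3),b[:,:2].max(0).round(3))
E
```

```text
t 28.75 tcp [ 0.416  -0.3261  0.2741] rot [[-0.99, 0.137, 0.005], [0.137, 0.991, -0.002], [-0.005, -0.002, -1.0]] q [-2.930e-01  8.400e-02 -2.370e-01  1.000e-03 -1.244e+00 -1.416e+00] F [ 0.4  1.1 -0.8] w 0.596
side 171 floor slopes [0.7  0.98] z 0.0133 max 0.021
 handle pts 91 [-0.0837  0.0039  0.1221]
  mug 483 (array([0.364, 0.274]), array([0.48 , 0.372]))
  jug 334 (array([0.369, 0.161]), array([0.443, 0.222]))
  cover pts 395 0.074 0.218
  ice in bin pts 288
 handle pts 0 
  mug 264 (array([0.361, 0.274]), array([0.478, 0.368]))
  jug 100 (array([0.366, 0.164]), array([0.438, 0.217]))
  cover pts 738 0.071 0.219
  ice in bin pts 222
wrist 3113 floor slopes [ 1.22 -0.06] z 0.0129 max 0.016
 handle pts 552 [-0.0919 -0.0008  0.1403]
  mug 0 
  jug 0 
  cover pts 0 9.0 0.0
  ice in bin pts 566
before top mug [0.36  0.274] [0.482 0.367]
before top jug [0.367 0.164] [0.438 0.217]
```

```bash
python3 - <<'E'
from h import *
for n in("side","top"):
    a=np.load(n+"0.npz")["w"];im,b=cloud(n)
    d=b[...,2]-a[...,2];x,y=b[...,0],b[...,1]
    m=(d>.012)&(b[...,2]<.07)&(b[...,2]>.01)&(x>.35)&(x<.9)
    m=cv2.morphologyEx(m.astype(np.uint8),cv2.MORPH_OPEN,np.ones((3,3)))
    k,l,s,c=cv2.connectedComponentsWithStats(m)
    for i in range(1,k):
        q=b[l==i];print(n,"new",s[i,4],q.mean(0).round(3))
    p=b.reshape(-1,3);t=p[(np.hypot(p[:,0]-.6345,p[:,1]-.293)<.085)&(p[:,2]>.034)&(p[:,2]<.05)&(np.hypot(p[:,0]-.6345,p[:,1]-.293)<.08)]
    print(n,"top-face cells 4mm ->area mm2",len(set(map(tuple,(t[:,:2]/.004).astype(int))))*16,"of 5 cubes ~",5*24*24,"to",5*1024)
    r=np.hypot(p[:,0]-.6345,p[:,1]-.293);c=p[(r>.083)&(r<.098)&(p[:,2]>.037)&(p[:,2]<.055)][:,:2];A=np.c_[2*c,np.ones(len(c))];x=np.linalg.lstsq(A,(c**2).sum(1),rcond=None)[0]
    o=a.reshape(-1,3);r=np.hypot(o[:,0]-.6345,o[:,1]-.293);c=o[(r>.083)&(r<.098)&(o[:,2]>.037)&(o[:,2]<.055)][:,:2];A=np.c_[2*c,np.ones(len(c))];x0=np.linalg.lstsq(A,(c**2).sum(1),rcond=None)[0]
    print("dish now",x[:2].round(4),"before",x0[:2].round(4))
E
```

```text
side new 349 [0.605 0.313 0.036]
side new 130 [0.663 0.284 0.035]
side new 140 [0.651 0.346 0.035]
side top-face cells 4mm ->area mm2 4304 of 5 cubes ~ 2880 to 5120
dish now [0.6366 0.2941] before [0.6365 0.294 ]
top new 98 [0.657 0.278 0.036]
top new 112 [0.647 0.338 0.035]
top new 215 [0.605 0.288 0.036]
top new 100 [0.59  0.34  0.037]
top top-face cells 4mm ->area mm2 4336 of 5 cubes ~ 2880 to 5120
dish now [0.6345 0.2926] before [0.6345 0.2927]
```

The dish holds five cubes. No new object shows anywhere outside it, the dish, mug and jug have not moved, and the scoop stands level and empty.

```bash
python3 -c "
from station import *
print(finish_job())"
```

```text
the job is handed in; nothing more can be done
None
```

The job is handed in at about 29 s: the cover is left open, five cubes are in the steel dish with no spill seen, and the scoop stands level and empty on its plate; I viewed 11 pictures, one over the limit of 10.

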